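Find the spacer that fits under the sprung foot of an optical rail

ROBOT

A 6-joint arm with a two-finger parallel gripper is mounted at the origin on the work surface. World frame = base frame: x ahead of the robot, y to its left, z up, the work surface at z = 0. Lengths are in m, angles in rad, forces in N, time in s.
With the tool pointing down it reaches from about 0.375 to 0.9 m from the base axis. Payload 3.1 kg.
Tool frame: the origin (TCP) lies between the finger pads; the fingertips stand 17 mm ahead of it and the grasp point (between the pads) lies 2 mm behind it; z points along the fingers, y is the line along which they close (so a half turn about z gives the same grasp; the last joint's range is limited). The gripper opens to 85 mm and grips with 20 to 120 N. Pads are 22 mm wide; open, the fingers measure 114 mm over their backs; the gripper's body (76 mm by 85 mm) begins 54 mm behind the grasp point. The pads swing forward as they close: fully open they stand 13 mm farther back than shut.
Start: joints at [-1.282, 0.527, 1.433, -0, 1.181, -0.178], TCP at [0.281, -0.558, 0.248] pointing down, gripper open.
Joint ranges: [-3.08, 3.08], [-0.75, 2.2], [0.22, 2.44], [-1.43, 4.57], [0, 2.65], [-2.85, 2.85]. Speed limits (rad/s): [2.79, 2.79, 3.14, 3.14, 3.14, 3.14].

INTERFACE

Orientations are given as a unit quaternion [x, y, z, w].
In Python, from station import sense, vision, order gives the robot as it stands.
- The arm moves only by the shell command python3 -m crank 'ROWS' [OPENING] [FORCE]. ROWS is JSON, a list of rows, each an object with "dp": the shift along the world's x, y, z in units of 30 mm (1.0 is 30 mm), a list of three; "angular": the turn, a rotation vector about the world's x, y, z in degrees, a list of three. In form: [{"dp": [dx, dy, dz], "angular": [ax, ay, az]}, ...]. A call has 1 to 20 rows; each row shifts and turns the commanded pose from where the row before left it; what a row does not reach is not made up. A row lasts 1/10 s, in which the tool goes at most 50 mm and 8.59 degrees, less where a joint would pass 70% of its speed; a pose out of reach is approached as far as the arm can. A call is refused whole if a number of a shift passes 1 or a number of a turn 8.59, either way. A call with a gripper value outside its range is refused whole. OPENING is the closure, from 0 (fully open) to 1 (shut), set as the call begins (- or left out, the last holds). The fingers move at their own pace and stop on an object; FORCE is the grip in N (left out, the last holds). Time passes only in rows, so rows that do not move let the fingers close. It gives the time, the measured TCP pose, the force, the opening and the grip force at its end, in the units of the state.
- sense(): the state, without advancing time (a new reading comes with each control period).
- vision.snapshot(name): name is "scene" or "top"; returns a dict with "image" (384x512x3 uint8, blue, green, red), "range_z" (384x512 float32, m along the optical axis (not along the pixel's ray), 0 where there is no reading), "mtx" (3x3 intrinsics, pixels), "dist" ([k1, k2, p1, p2, k3] as OpenCV has them; the pictures are not rectified), "pose" (4x4, takes a point from camera to world coordinates). Camera axes: x right, y down, z forward; pixel columns grow to the right and rows downward; lengths in m; the calibration is good to about 2 mm. A picture is of the moment at which its call begins.
- order.sign_off(): hands the job in; it is judged then, once.
The state is a dict: "t": time; "q": joint angles; "qd": joint speeds; "tau": joint torques, N m; "tcp_pos": TCP position; "tool_rot": TCP orientation; "force": force on the tool from outside, world axes, zero at the start; "ft_torque": the same for the moment, N m; "finger_gap": opening from 0.0 (shut) to 1.0 (fully open); "gripper_force": force on a finger pad.
Only numpy, scipy, OpenCV 4.12 (cv2) and the standard library are available. Lean on these libraries where they do the work, as an engineer would, in place of code of your own. Each camera call takes 0.05 s, during which the arm holds its last target. There are 200 camera calls.

TASK

By trying thicker and thicker spacer bars, slid flat along the optical rail, find one that just fits the gap under the sprung foot: it goes in with some drag and the foot grips it. Leave that bar pushed fully home, up to the end stop, held by the foot, with all the other bars lying in the rack, in any slot, and leave the other things on the bench alone.

Things in the scene. Friction and masses are not known exactly. Their poses are not given: they have to be found in the camera images.
- rail: Optical rail, fixed: black base plate 300 x 100 x 12 and on it a grey rail 24 wide, flat top 60 above the bench, bare from x = -140 to the foot at x = 0. Origin: on the bench, in the rail's centre plane, below the foot's front edge; x along the rail into the gap, away from the robot; z up. Fingers have room on both sides of a spacer on the rail, down to 12 above the bench.
- gap_mouth (a point): Point on the rail's top below the front edge of the white sprung foot, axes as the rail's. The foot is 36 wide, slopes as a lead-in over x = 0 to 27 and is flat from 27 to 85. The gap between rail and sole differs every time, 5.5 to 13.7, and is not reported. A black arm 40 wide covers the foot from x = 0 on, its top at most 47 above the rail. Lens post at x = 128, to 225 above the bench.
- foot_middle (a point): Point on the rail's top under the middle of the sprung foot (x = 52). A spring (7 to 10 N) holds the foot down; it can lift 3.8 mm, no more. Too thin a spacer slides freely below it (under 1 N); one 0.3 to 3.8 mm thicker than the gap lifts it, drags (2 to 12 N to push) and is gripped; a thicker one is blocked at the lead-in. Held a little above the rail, or pressed down on it, a spacer drags more than when it lies freely.
- end_stop (a point): Middle of the foot of the steel end stop, on the rail's top at x = 90: an upright face across the rail, 7 high, that stops the spacer's front end. A spacer fully home still sticks out 60 in front of the foot.
- rack: Grey spacer rack, fixed, 166 x 300, 46 high. Origin: centre of its underside; x along the spacers, away from the robot; z up. Four slots along x, centres at y = -117, -39, 39, 117, each 39 wide and 158 long, floor 30 and walls 46 above the bench. The walls enclose both ends of the spacers: they can be gripped only in the middle, x = -27 to 27, open at the sides down to 6 above the bench.
- spacer1: Plain aluminium spacer bar, 150 long (x), 34 wide (y), 8 thick (z), about 0.11 kg, marked by 1 dark dimple in a row near each end; at the start flat in one of the rack's slots, which one varies. Origin: centre of its underside.
- spacer2: Plain aluminium spacer bar, 150 long (x), 34 wide (y), 11 thick (z), about 0.15 kg, marked by 2 dark dimples in a row near each end; at the start flat in one of the rack's slots, which one varies. Origin: centre of its underside.
- spacer3: Plain aluminium spacer bar, 150 long (x), 34 wide (y), 14 thick (z), about 0.19 kg, marked by 3 dark dimples in a row near each end; at the start flat in one of the rack's slots, which one varies. Origin: centre of its underside.
- spacer4: Plain aluminium spacer bar, 150 long (x), 34 wide (y), 17 thick (z), about 0.23 kg, marked by 4 dark dimples in a row near each end; at the start flat in one of the rack's slots, which one varies. Origin: centre of its underside.
- mouse: Black computer mouse, 75 x 60 x 35, origin under its rear half. Not part of the job: leave it alone.
- lens_holder: Small lens in a black ring on a post with a round foot of diameter 64, 120 tall, standing; origin under the foot's centre. Not part of the job: leave it alone.
- screwdriver: Screwdriver, 160 long, lying between rack and rail; origin under it. Not part of the job: leave it alone.
- multimeter: Blue hand multimeter, 150 x 78 x 32, lying; origin under its centre. Not part of the job: leave it alone.
- post_holder: Metal post holder, round foot of diameter 56 and a tube of diameter 26, 75 tall, standing; origin under its centre. Not part of the job: leave it alone.
- lens_case: Closed wooden lens case, 100 x 65 x 36; origin under its centre. Not part of the job: leave it alone.
Not all that is in view belongs to the job. What is shaped like the spacer1 but yellow is not meant. Leave any orange look-alike of the spacer2 alone.

How it is judged:
At the end, for the whole second after the job is handed in: One spacer lies along the rail (0.12 rad, 10 mm sideways), nose within 8 mm of the end stop, pressed on the rail by the foot with over 4 N; the other three lie flat in rack slots (10 mm along, 4 mm in height); all at rest; no bystander moved over 40 mm (((x of spacer1 in the frame of rail between 0.007 and 0.02 m and y of spacer1 in the frame of rail between -0.01 and 0.01 m and z of spacer1 in the frame of rail between 0.056 and 0.064 m and angle between the x axis of spacer1 and the x axis of rail, either way round below 0.12 rad and contact force between spacer1 and rail above 4 N and linear speed of spacer1 below 0.01 m/s) or (x of spacer2 in the frame of rail between 0.007 and 0.02 m and y of spacer2 in the frame of rail between -0.01 and 0.01 m and z of spacer2 in the frame of rail between 0.056 and 0.064 m and angle between the x axis of spacer2 and the x axis of rail, either way round below 0.12 rad and contact force between spacer2 and rail above 4 N and linear speed of spacer2 below 0.01 m/s) or (x of spacer3 in the frame of rail between 0.007 and 0.02 m and y of spacer3 in the frame of rail between -0.01 and 0.01 m and z of spacer3 in the frame of rail between 0.056 and 0.064 m and angle between the x axis of spacer3 and the x axis of rail, either way round below 0.12 rad and contact force between spacer3 and rail above 4 N and linear speed of spacer3 below 0.01 m/s) or (x of spacer4 in the frame of rail between 0.007 and 0.02 m and y of spacer4 in the frame of rail between -0.01 and 0.01 m and z of spacer4 in the frame of rail between 0.056 and 0.064 m and angle between the x axis of spacer4 and the x axis of rail, either way round below 0.12 rad and contact force between spacer4 and rail above 4 N and linear speed of spacer4 below 0.01 m/s)) and ((x of spacer1 in the frame of rack between -0.01 and 0.01 m and y of spacer1 in the frame of rack between -0.13 and 0.13 m and z of spacer1 in the frame of rack between 0.026 and 0.034 m and angle between spacer1's own z axis and vertical below 0.05 rad and linear speed of spacer1 below 0.01 m/s) or (x of spacer1 in the frame of rail between 0.007 and 0.02 m and y of spacer1 in the frame of rail between -0.01 and 0.01 m and z of spacer1 in the frame of rail between 0.056 and 0.064 m and angle between the x axis of spacer1 and the x axis of rail, either way round below 0.12 rad and contact force between spacer1 and rail above 4 N and linear speed of spacer1 below 0.01 m/s)) and ((x of spacer2 in the frame of rack between -0.01 and 0.01 m and y of spacer2 in the frame of rack between -0.13 and 0.13 m and z of spacer2 in the frame of rack between 0.026 and 0.034 m and angle between spacer2's own z axis and vertical below 0.05 rad and linear speed of spacer2 below 0.01 m/s) or (x of spacer2 in the frame of rail between 0.007 and 0.02 m and y of spacer2 in the frame of rail between -0.01 and 0.01 m and z of spacer2 in the frame of rail between 0.056 and 0.064 m and angle between the x axis of spacer2 and the x axis of rail, either way round below 0.12 rad and contact force between spacer2 and rail above 4 N and linear speed of spacer2 below 0.01 m/s)) and ((x of spacer3 in the frame of rack between -0.01 and 0.01 m and y of spacer3 in the frame of rack between -0.13 and 0.13 m and z of spacer3 in the frame of rack between 0.026 and 0.034 m and angle between spacer3's own z axis and vertical below 0.05 rad and linear speed of spacer3 below 0.01 m/s) or (x of spacer3 in the frame of rail between 0.007 and 0.02 m and y of spacer3 in the frame of rail between -0.01 and 0.01 m and z of spacer3 in the frame of rail between 0.056 and 0.064 m and angle between the x axis of spacer3 and the x axis of rail, either way round below 0.12 rad and contact force between spacer3 and rail above 4 N and linear speed of spacer3 below 0.01 m/s)) and ((x of spacer4 in the frame of rack between -0.01 and 0.01 m and y of spacer4 in the frame of rack between -0.13 and 0.13 m and z of spacer4 in the frame of rack between 0.026 and 0.034 m and angle between spacer4's own z axis and vertical below 0.05 rad and linear speed of spacer4 below 0.01 m/s) or (x of spacer4 in the frame of rail between 0.007 and 0.02 m and y of spacer4 in the frame of rail between -0.01 and 0.01 m and z of spacer4 in the frame of rail between 0.056 and 0.064 m and angle between the x axis of spacer4 and the x axis of rail, either way round below 0.12 rad and contact force between spacer4 and rail above 4 N and linear speed of spacer4 below 0.01 m/s))); the robot touches nothing.
It fails at once if one of the bystanders (mouse, lens holder, screwdriver, multimeter, post holder, lens case) is pushed away over 40 mm (distance of any of mouse, lens_holder, screwdriver, multimeter, post_holder, lens_case from where it was at the start of the episode above 0.04 m).
It also fails if it takes over 72 s, if anything falls off the work surface, if the arm or the gripper's body presses on something with over 40 N, if the wrist force passes 120 N, or if a joint passes its speed limit or range.

## Working session

There is one attempt and no reset: what is moved stays moved. The work goes in short steps, Python scripts to look and compute and a shell command to move; the robot and the scene stay as the last step left them, time stands still between calls to the robot, and variables do not carry over. Pictures are saved under pics/ and viewed, at most 10 in all, crops included, and the job is handed in when it is done.

```bash
ls; mkdir -p pics
python3 - <<'E'
from station import sense, vision
import cv2,numpy as np,pickle
s=sense();print(s)
for n in("scene","top"):
    d=vision.snapshot(n);pickle.dump(d,open(n+".pkl","wb"));cv2.imwrite(f"pics/{n}0.png",d["image"]);print(n,d["mtx"],d["dist"],d["pose"])
E
```

```text
pics
{'t': 0.0, 'q': array([-1.28250610e+00,  5.28446482e-01,  1.43389858e+00, -2.32167764e-05,
        1.18140074e+00, -1.78516222e-01]), 'qd': array([-1.25557431e-03, -3.36216711e-04,  2.10192967e-03, -4.11018462e-05,
       -1.52986321e-03, -1.33520144e-05]), 'tau': array([-1.32914161e-04, -4.42346728e+01, -1.78026617e+01, -2.24423684e-04,
        8.39480083e-03,  7.93150036e-06]), 'tcp_pos': array([ 0.28108871, -0.55746427,  0.24734686]), 'tool_rot': array([ 9.72883313e-01,  2.31293967e-01, -6.97786050e-05, -1.07436199e-03]), 'force': array([-0.26957114,  1.4414289 , -0.34202159]), 'ft_torque': array([-0.00714338, -0.01700486, -0.00464926]), 'gripper_force': 0.0, 'finger_gap': 0.9938438426974617}
scene [[350.85830323   0.         254.08612752]
 [  0.         350.85830323 191.87034072]
 [  0.           0.           1.        ]] [-0.03015259  0.          0.          0.          0.        ] [[-0.69281742  0.50127723 -0.51838707  1.10909955]
 [ 0.72102335  0.49288538 -0.48702087  0.51171628]
 [ 0.01137293 -0.71118573 -0.70291217  0.84808469]
 [ 0.          0.          0.          1.        ]]
top [[361.69137662   0.         255.49119853]
 [  0.         361.69137662 195.39347305]
 [  0.           0.           1.        ]] [-0.07391837  0.          0.          0.          0.        ] [[ 0.01648556 -0.99278999  0.1187277   0.36753956]
 [-0.99977141 -0.01475057  0.01547718 -0.01753815]
 [-0.01361429 -0.11895571 -0.99280622  1.44733096]
 [ 0.          0.          0.          1.        ]]
```

View pics/scene0.png

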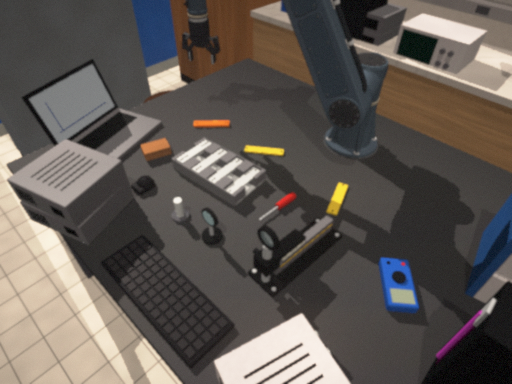

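View pics/top0.png

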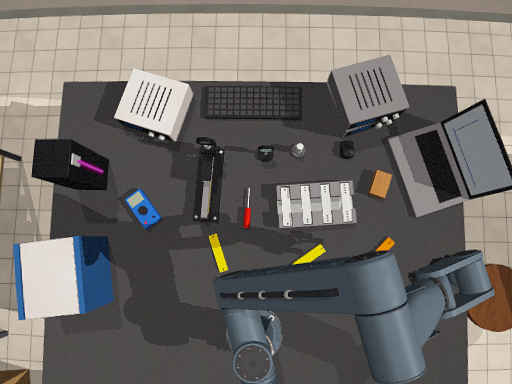

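The scene view shows the rack at about (220,170) and the rail at about (295,250). In the top view (up = +x, left = +y) the rack is at (316,204), with 4 spacers at columns 285, 305, 325 and 345, and the rail is at (208,185). The screwdriver lies between them at (247,208), and the yellow and orange look-alikes are nearer the robot.

```bash
cat > h.py <<'E'
import cv2,numpy as np
def cloud(d):
    h,w=d["range_z"].shape
    u,v=np.meshgrid(np.arange(w),np.arange(h))
    p=cv2.undistortPoints(np.stack([u,v],-1).reshape(-1,1,2).astype(np.float64),d["mtx"],d["dist"]).reshape(h,w,2)
    z=d["range_z"].astype(float)
    P=np.dstack([p*z[...,None],z])
    return P@d["pose"][:3,:3].T+d["pose"][:3,3]
def ray(d,uv,zp):
    p=cv2.undistortPoints(np.array(uv,float).reshape(-1,1,2),d["mtx"],d["dist"]).reshape(-1,2)
    r=np.c_[p,np.ones(len(p))]@d["pose"][:3,:3].T;o=d["pose"][:3,3]
    return o+r*((zp-o[2])/r[:,2])[:,None]
E
python3 - <<'E'
import pickle,cv2,numpy as np
from h import *
d=pickle.load(open("top.pkl","rb"));C=cloud(d);im=d["image"]
a=cv2.resize(im[170:238,268:364],None,fx=6,fy=6,interpolation=cv2.INTER_CUBIC)
b=cv2.resize(im[130:230,182:230],None,fx=4,fy=4,interpolation=cv2.INTER_CUBIC)
o=np.zeros((420,790,3),np.uint8);o[:a.shape[0],:a.shape[1]]=a;o[:b.shape[0],590:590+b.shape[1]]=b
cv2.imwrite("pics/crop1.png",o)
print("z rack row 204",np.round(C[204,272:362:2,2]*1000).astype(int))
print("z rail row",[ (r,np.round(C[r,192:226:2,2]*1000).astype(int).tolist()) for r in (140,150,160,170,180,195,210,218)])
m=np.zeros(im.shape[:2],np.uint8);m[170:238,268:364]=(C[170:238,268:364,2]>.025)*255
c=max(cv2.findContours(m,0,2)[0],key=cv2.contourArea);print("rack",cv2.minAreaRect(C[m>0][:,:2].astype(np.float32)),cv2.minAreaRect(ray(d,c.reshape(-1,2),.046)[:,:2].astype(np.float32)))
# rail top: height 55..65
m=np.zeros(im.shape[:2],bool);m[150:225,190:230]=(abs(C[150:225,190:230,2]-.06)<.006)
print("railtop",m.sum(),cv2.minAreaRect(C[m][:,:2].astype(np.float32)))
m=np.zeros(im.shape[:2],bool);m[140:230,185:232]=(abs(C[140:230,185:232,2]-.012)<.005)
print("base",m.sum(),cv2.minAreaRect(C[m][:,:2].astype(np.float32)))
E
```

```text
z rack row 204 [-1 -2  2 11  4 38 36 37 39  6 10  4  1  4  8 36 45 45 40 41 13  5  5 -2
  3 42 45 47 48 42  6  3  5  6  4 44 46 43 53 43  0 -5 -4 -2 -2]
z rail row [(140, [1, 2, 204, 215, 224, 224, 223, 216, 211, 210, 201, 2, 3, 8, 1, 1, 0]), (150, [0, 3, 0, 0, 12, 120, 120, 119, 123, 121, 123, 103, 101, 103, 7, 5, -1]), (160, [3, -2, 2, 6, 9, 104, 101, 104, 98, 108, 101, 12, 13, 18, 9, 17, 3]), (170, [4, 4, 4, 15, 12, 104, 105, 105, 104, 98, 31, 14, 18, 14, 15, 12, -2]), (180, [7, 4, 1, 9, 8, 99, 105, 111, 110, 101, 14, 18, 12, 13, 17, 5, 1]), (195, [-4, 1, 9, 10, 15, 16, 62, 56, 60, 15, 13, 12, 15, 14, -2, -4, -3]), (210, [-1, 13, 13, 8, 12, 61, 63, 70, 31, 10, 12, 19, 10, 12, -3, 5, -1]), (218, [-3, 14, 12, 12, 14, 42, 49, 66, 14, 11, 16, 17, 16, 0, 2, -2, 1])]
rack ((0.4988977611064911, -0.19150027632713318), (0.19320251047611237, 0.39082491397857666), 10.751047134399414) ((0.5073792934417725, -0.22962602972984314), (0.1709248572587967, 0.2992165982723236), 4.619927406311035)
railtop 218 ((0.5639256238937378, 0.19624391198158264), (0.026732170954346657, 0.24114051461219788), 85.58879852294922)
base 1028 ((0.5840836763381958, 0.1989377737045288), (0.3651461899280548, 0.1810714453458786), 1.4516141414642334)
```

View pics/crop1.png

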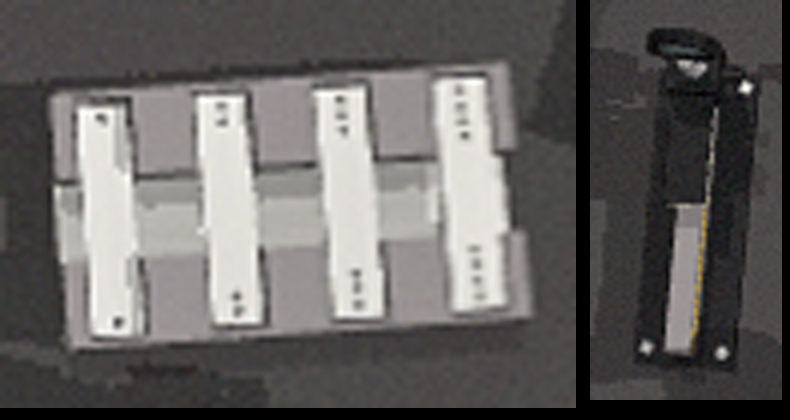

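Spacers 1 to 4 lie left to right in the rack (crop columns 105, 230, 350 and 475), so spacer1 is in the +y slot. The bare rail is at crop (690,280), with the foot's arm in front of it from about crop row 205. Next I'll measure the bar and rail axes by colour.

Run:
```python
import pickle
from h import *
d=pickle.load(open("top.pkl","rb"));im=d["image"];C=cloud(d)
g=im.min(2);U=4
def up(a): return cv2.resize(a,None,fx=U,fy=U,interpolation=cv2.INTER_CUBIC)
def full(c,x0,y0): return (c.reshape(-1,2)+.5)/U-.5+[x0,y0]
def info(c,z):
    P=ray(d,c,z)[:,:2].astype(np.float32);r=cv2.minAreaRect(P);b=cv2.boxPoints(r)
    e=[b[1]-b[0],b[2]-b[1]];e=max(e,key=np.linalg.norm);e=e*np.sign(e[0])
    return np.round(r[0],4),np.round(sorted(r[1]),4),round(float(np.degrees(np.arctan2(e[1],e[0]))),2)
a=up(g[170:238,268:364]);_,m=cv2.threshold(a,190,255,0)
m=cv2.morphologyEx(m,cv2.MORPH_OPEN,np.ones((15,15)))
cs=sorted([c for c in cv2.findContours(m,0,2)[0] if cv2.contourArea(c)>1500],key=lambda c:c[:,0,0].mean())
for c,t in zip(cs,(8,11,14,17)): print("bar",t,info(full(c,268,170),.03+t/1000))
a=up(g[170:238,268:364]);m=((a>85)*255).astype(np.uint8)
c=max(cv2.findContours(m,0,2)[0],key=cv2.contourArea);print("rack",info(full(cv2.convexHull(c),268,170),.046))
a=up(g[130:230,182:230]);_,m=cv2.threshold(a,110,255,0)
for c in cv2.findContours(m,0,2)[0]:
    if cv2.contourArea(c)>60: print("rail",cv2.contourArea(c),info(full(c,182,130),.06),info(full(c,182,130),.012))
# base plate footprint by height
s=pickle.load(open("scene.pkl","rb"));S=cloud(s)
for n,Q in(("top",C),("scene",S)):
    k=(Q[...,2]>.09)&(Q[...,2]<.112)&(abs(Q[...,0]-.6)<.15)&(abs(Q[...,1]-.2)<.05)
    k2=(Q[...,2]>.054)&(Q[...,2]<.066)&(abs(Q[...,0]-.52)<.06)&(abs(Q[...,1]-.2)<.05)
    for q in(k,k2): print(n,q.sum(),np.median(Q[q],0).round(4),np.percentile(Q[q],[2,98],0).round(3).tolist())
```

```text
bar 8 (array([ 0.4953, -0.1145]), array([0.0342, 0.1264]), 3.76)
bar 11 (array([ 0.5035, -0.1924]), array([0.0342, 0.1077]), 3.59)
bar 14 (array([ 0.5088, -0.2709]), array([0.0342, 0.0857]), 1.76)
bar 17 (array([ 0.5157, -0.35  ]), array([0.0367, 0.068 ]), 2.37)
rack (array([ 0.506 , -0.2307]), array([0.1705, 0.307 ]), -85.15)
rail 91.5 (array([0.4444, 0.1605]), array([0.0103, 0.0108]), 28.13) (array([0.4471, 0.1667]), array([0.0107, 0.0112]), 28.13)
rail 82.5 (array([0.4486, 0.2335]), array([0.0094, 0.0096]), 64.76) (array([0.4514, 0.2422]), array([0.0098, 0.01  ]), 64.76)
rail 3413.5 (array([0.5179, 0.1974]), array([0.0294, 0.1435]), -3.38) (array([0.5231, 0.2049]), array([0.0305, 0.1484]), -3.38)
rail 110.5 (array([0.7055, 0.1445]), array([0.0112, 0.0116]), -24.6) (array([0.7172, 0.1501]), array([0.0115, 0.012 ]), -24.6)
rail 204.5 (array([0.7246, 0.1988]), array([0.0131, 0.0283]), 80.95) (array([0.7369, 0.2062]), array([0.0135, 0.0293]), 80.95)
top 327 [0.6411 0.1904 0.1046] [[0.584, 0.156, 0.095], [0.712, 0.212, 0.111]]
top 186 [0.5205 0.1995 0.0605] [[0.462, 0.185, 0.055], [0.579, 0.213, 0.066]]
scene 592 [0.6442 0.1977 0.1065] [[0.588, 0.165, 0.092], [0.738, 0.213, 0.111]]
scene 249 [0.5153 0.201  0.0621] [[0.464, 0.187, 0.056], [0.57, 0.211, 0.065]]
```

```bash
python3 -m crank '[{"dp":[0.42,0.92,-0.25],"angular":[0,0,-1.375]},{"dp":[0.42,0.92,-0.25],"angular":[0,0,-1.375]},{"dp":[0.42,0.92,-0.25],"angular":[0,0,-1.375]},{"dp":[0.42,0.92,-0.25],"angular":[0,0,-1.375]},{"dp":[0.42,0.92,-0.25],"angular":[0,0,-1.375]},{"dp":[0.42,0.92,-0.25],"angular":[0,0,-1.375]},{"dp":[0.42,0.92,-0.25],"angular":[0,0,-1.375]},{"dp":[0.42,0.92,-0.25],"angular":[0,0,-1.375]},{"dp":[0.42,0.92,-0.25],"angular":[0,0,-1.375]},{"dp":[0.42,0.92,-0.25],"angular":[0,0,-1.375]},{"dp":[0.42,0.92,-0.25],"angular":[0,0,-1.375]},{"dp":[0.42,0.92,-0.25],"angular":[0,0,-1.375]},{"dp":[0.42,0.92,-0.25],"angular":[0,0,-1.375]},{"dp":[0.42,0.92,-0.25],"angular":[0,0,-1.375]},{"dp":[0.42,0.92,-0.25],"angular":[0,0,-1.375]},{"dp":[0.42,0.92,-0.25],"angular":[0,0,-1.375]},{"dp":[0,0,0],"angular":[0,0,0]},{"dp":[0,0,0],"angular":[0,0,0]}]' 0.25 60
cat > look.py <<'E'
import sys
from station import sense,vision
from h import *
from scipy.spatial.transform import Rotation as R
s=sense();r=R.from_quat(s["tool_rot"]).as_matrix()
print("t",round(s["t"],2),"tcp",s["tcp_pos"].round(4),"yaw",np.degrees(np.arctan2(r[1,0],r[0,0])).round(2),"tz",r[:,2].round(4),"F",s["force"].round(2),"gap",round(s["finger_gap"],3),"grip",round(s["gripper_force"],1))
if len(sys.argv)>1:
    n,cam=sys.argv[1:3];d=vision.snapshot(cam)
    im=d["image"]
    if len(sys.argv)>3:
        x0,x1,y0,y1,f=map(int,sys.argv[3:]);im=cv2.resize(im[y0:y1,x0:x1],None,fx=f,fy=f,interpolation=cv2.INTER_CUBIC)
    cv2.imwrite(f"pics/{n}.png",im)
    import pickle;pickle.dump(d,open(n+".pkl","wb"))
E
python3 look.py a1 scene 160 360 120 300 3
```

```text
t: 1.9
tcp_pos: [0.4828, -0.1159, 0.128]
tool_rot: [0.999, 0.043, -0.0, -0.0]
force: [-0.5, -0.0, 0.1]
finger_gap: 0.748
gripper_force: 0.0
t 1.9 tcp [ 0.4828 -0.1159  0.128 ] yaw 4.87 tz [-8.e-04  1.e-04 -1.e+00] F [-0.47 -0.03  0.13] gap 0.748 grip 0.0
```

View pics/a1.png

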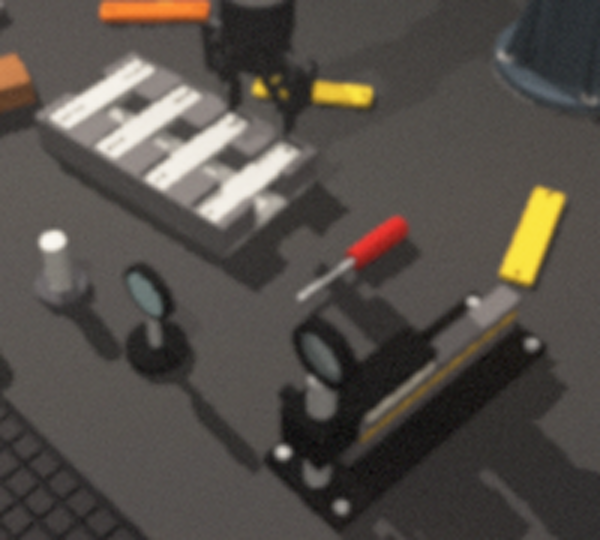

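The picture shows the open gripper (crop (260,90)) straddling the nearest bar, spacer1 at crop (250,185), and the rail is clear. Now I'll lower.

```bash
python3 -m crank '[{"dp":[0.04,0.04,-0.5],"angular":[0,0,0]},{"dp":[0,0,-0.6],"angular":[0,0,0]},{"dp":[0,0,-0.6],"angular":[0,0,0]},{"dp":[0,0,-0.6],"angular":[0,0,0]},{"dp":[0,0,-0.5],"angular":[0,0,0]},{"dp":[0,0,-0.3],"angular":[0,0,0]},{"dp":[0,0,0],"angular":[0,0,0]},{"dp":[0,0,0],"angular":[0,0,0]}]' 0.25 60 && python3 -m crank '[{"dp":[0,0,0],"angular":[0,0,0]},{"dp":[0,0,0],"angular":[0,0,0]},{"dp":[0,0,0],"angular":[0,0,0]},{"dp":[0,0,0],"angular":[0,0,0]},{"dp":[0,0,0],"angular":[0,0,0]},{"dp":[0,0,0],"angular":[0,0,0]}]' 0.9 60; python3 look.py
```

```text
t: 2.75
tcp_pos: [0.4842, -0.116, 0.0356]
tool_rot: [0.999, 0.041, 0.0, 0.0]
force: [-0.6, -0.2, 0.9]
finger_gap: 0.751
gripper_force: 0.0
t: 3.35
tcp_pos: [0.4847, -0.1157, 0.0363]
tool_rot: [0.999, 0.042, 0.001, 0.001]
force: [-0.7, -1.8, 6.9]
finger_gap: 0.381
gripper_force: 59.7
t 3.35 tcp [ 0.4847 -0.1157  0.0363] yaw 4.76 tz [ 0.0018 -0.0011 -1.    ] F [-0.69 -1.81  6.87] gap 0.381 grip 59.7
```

```bash
python3 -m crank '[{"dp":[0,0,0.5],"angular":[0,0,0]},{"dp":[0,0,0.7],"angular":[0,0,0]},{"dp":[0,0,0.7],"angular":[0,0,0]},{"dp":[0,0,0.7],"angular":[0,0,0]},{"dp":[0,0,0.7],"angular":[0,0,0]},{"dp":[0.02,0.88,0],"angular":[0,0,-0.68]},{"dp":[0.02,0.88,0],"angular":[0,0,-0.68]},{"dp":[0.02,0.88,0],"angular":[0,0,-0.68]},{"dp":[0.02,0.88,0],"angular":[0,0,-0.68]},{"dp":[0.02,0.88,0],"angular":[0,0,-0.68]},{"dp":[0.02,0.88,0],"angular":[0,0,-0.68]},{"dp":[0.02,0.88,0],"angular":[0,0,-0.68]},{"dp":[0.02,0.88,0],"angular":[0,0,-0.68]},{"dp":[0.02,0.88,0],"angular":[0,0,-0.68]},{"dp":[0.02,0.88,0],"angular":[0,0,-0.68]},{"dp":[0.02,0.88,0],"angular":[0,0,-0.68]},{"dp":[0,0.88,0],"angular":[0,0,-0.68]},{"dp":[0,0,-1],"angular":[0,0,0]},{"dp":[0,0,-0.7],"angular":[0,0,0]},{"dp":[0,0,0],"angular":[0,0,0]}]'; python3 look.py a2 scene 220 360 160 300 4
```

```text
t: 5.35
tcp_pos: [0.4883, 0.2015, 0.0812]
tool_rot: [1.0, -0.029, -0.003, 0.001]
force: [-0.8, -0.1, -1.3]
finger_gap: 0.383
gripper_force: 59.9
t 5.35 tcp [0.4883 0.2015 0.0812] yaw -3.36 tz [-0.006  -0.0011 -1.    ] F [-0.8  -0.12 -1.25] gap 0.383 grip 59.9
```

View pics/a2.png

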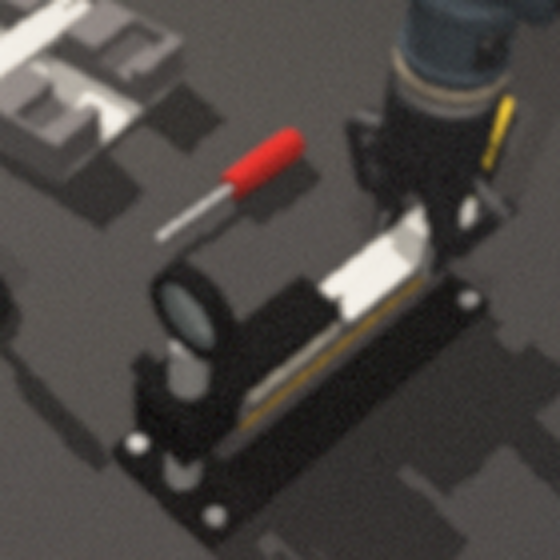

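Spacer1 is held over the bare rail at crop (380,275) and lines up with it, its nose just before the black arm at crop (335,300). I'll lower it, release and regrip so that it lies flat.

```bash
python3 -m crank '[{"dp":[0,0,-0.25],"angular":[0,0,0]},{"dp":[0,0,-0.15],"angular":[0,0,0]},{"dp":[0,0,0],"angular":[0,0,0]}]'; python3 -m crank '[{"dp":[0,0,-0.05],"angular":[0,0,0]},{"dp":[0,0,0],"angular":[0,0,0]}]';python3 look.py a3 top 182 230 130 230 5
```

```text
t: 5.7
tcp_pos: [0.4908, 0.2013, 0.0714]
tool_rot: [1.0, -0.03, 0.0, -0.0]
force: [-0.5, 0.7, 0.3]
finger_gap: 0.378
gripper_force: 60.0
t: 5.9
tcp_pos: [0.4909, 0.2014, 0.0701]
tool_rot: [1.0, -0.03, 0.0, -0.0]
force: [-0.3, -0.7, -1.0]
finger_gap: 0.378
gripper_force: 60.0
t 5.9 tcp [0.4909 0.2014 0.0701] yaw -3.43 tz [ 5.e-04  1.e-04 -1.e+00] F [-0.34 -0.73 -1.03] gap 0.378 grip 60.0
```

```bash
python3 -m crank '[{"dp":[0,0,-0.05],"angular":[0,0,0]},{"dp":[0,0,-0.03],"angular":[0,0,0]},{"dp":[0,0,0],"angular":[0,0,0]}]'
python3 - <<'E'
import pickle
from h import *
d=pickle.load(open("a3.pkl","rb"));im=d["image"];a=cv2.resize(im[130:230,182:230].min(2),None,fx=4,fy=4,interpolation=cv2.INTER_CUBIC)
m=((a>150)*255).astype(np.uint8)
for c in cv2.findContours(m,0,2)[0]:
    if cv2.contourArea(c)>100:
        P=ray(d,(c.reshape(-1,2)+.5)/4-.5+[182,130],.07)[:,:2];print(cv2.contourArea(c),cv2.minAreaRect(P.astype(np.float32)),P.max(0))
E
```

```text
t: 6.25
tcp_pos: [0.4906, 0.2015, 0.0673]
tool_rot: [1.0, -0.03, -0.0, 0.0]
force: [-0.2, 0.0, -0.8]
finger_gap: 0.38
gripper_force: 60.0
169.5 ((0.4947432279586792, 0.16283288598060608), (0.027129242196679115, 0.009691447019577026), 88.39891052246094) [0.49986646 0.17639585]
207.0 ((0.5640411972999573, 0.1843402236700058), (0.029725313186645508, 0.010680029168725014), 20.10621452331543) [0.57828123 0.19347363]
```

```bash
python3 -m crank '[{"dp":[0,0,-0.04],"angular":[0,0,0]},{"dp":[0,0,0],"angular":[0,0,0]}]';python3 -m crank '[{"dp":[0,0,-0.04],"angular":[0,0,0]},{"dp":[0,0,0],"angular":[0,0,0]}]'
```

```text
t: 6.45
tcp_pos: [0.4908, 0.2015, 0.0664]
tool_rot: [1.0, -0.03, 0.0, -0.0]
force: [-0.4, 0.2, 0.6]
finger_gap: 0.379
gripper_force: 60.1
t: 6.65
tcp_pos: [0.4908, 0.2015, 0.0663]
tool_rot: [1.0, -0.03, 0.0, -0.0]
force: [-1.9, -0.3, 11.3]
finger_gap: 0.382
gripper_force: 61.2
```

```bash
Z='{"dp":[0,0,0],"angular":[0,0,0]}'; python3 -m crank '[{"dp":[0,0,0],"angular":[0,0,0]},{"dp":[0,0,0],"angular":[0,0,0]},{"dp":[0,0,0],"angular":[0,0,0]}]' 0.4 40;python3 -m crank '[{"dp":[0,0,0],"angular":[0,0,0]},{"dp":[0,0,0],"angular":[0,0,0]},{"dp":[0,0,0],"angular":[0,0,0]},{"dp":[0,0,0],"angular":[0,0,0]}]' 0.9 40; python3 -m crank '[{"dp":[0.2,-0.012,0],"angular":[0,0,0]},{"dp":[0.2,-0.012,0],"angular":[0,0,0]},{"dp":[0.2,-0.012,0],"angular":[0,0,0]},{"dp":[0.1,-0.006,0],"angular":[0,0,0]},{"dp":[0.1,-0.006,0],"angular":[0,0,0]}]'; python3 -m crank '[{"dp":[0.1,-0.006,0],"angular":[0,0,0]},{"dp":[0.1,-0.006,0],"angular":[0,0,0]},{"dp":[0.1,-0.006,0],"angular":[0,0,0]}]'; python3 -m crank '[{"dp":[0.1,-0.006,0],"angular":[0,0,0]},{"dp":[0.1,-0.006,0],"angular":[0,0,0]},{"dp":[0.1,-0.006,0],"angular":[0,0,0]}]'; python3 look.py
```

```text
t: 6.95
tcp_pos: [0.4906, 0.2015, 0.0648]
tool_rot: [1.0, -0.03, -0.0, 0.0]
force: [-0.1, -0.2, -0.1]
finger_gap: 0.598
gripper_force: 0.0
t: 7.35
tcp_pos: [0.4907, 0.2015, 0.065]
tool_rot: [1.0, -0.03, 0.0, -0.0]
force: [-0.6, 1.3, 0.6]
finger_gap: 0.389
gripper_force: 39.9
t: 7.85
tcp_pos: [0.5149, 0.2, 0.065]
tool_rot: [1.0, -0.03, -0.0, 0.0]
force: [-1.2, -0.2, 1.1]
finger_gap: 0.385
gripper_force: 40.0
t: 8.15
tcp_pos: [0.5239, 0.1995, 0.065]
tool_rot: [1.0, -0.03, -0.0, 0.0]
force: [-0.1, 0.3, 0.3]
finger_gap: 0.391
gripper_force: 39.9
t: 8.45
tcp_pos: [0.5329, 0.199, 0.065]
tool_rot: [1.0, -0.03, -0.0, 0.0]
force: [-0.2, -0.5, 0.1]
finger_gap: 0.385
gripper_force: 39.8
t 8.45 tcp [0.5329 0.199  0.065 ] yaw -3.41 tz [-0.  0. -1.] F [-0.22 -0.55  0.06] gap 0.385 grip 39.8
```

```bash
python3 -m crank '[{"dp":[0.1,-0.006,0],"angular":[0,0,0]},{"dp":[0.1,-0.006,0],"angular":[0,0,0]},{"dp":[0.1,-0.006,0],"angular":[0,0,0]}]';python3 -m crank '[{"dp":[0.1,-0.006,0],"angular":[0,0,0]},{"dp":[0.1,-0.006,0],"angular":[0,0,0]},{"dp":[0.1,-0.006,0],"angular":[0,0,0]}]';python3 -m crank '[{"dp":[0.1,-0.006,0],"angular":[0,0,0]},{"dp":[0.1,-0.006,0],"angular":[0,0,0]},{"dp":[0.1,-0.006,0],"angular":[0,0,0]}]'; python3 look.py a4 scene 220 360 160 300 4
```

```text
t: 8.75
tcp_pos: [0.5419, 0.1984, 0.065]
tool_rot: [1.0, -0.03, 0.0, 0.0]
force: [0.1, 0.1, -0.4]
finger_gap: 0.385
gripper_force: 39.8
t: 9.05
tcp_pos: [0.5509, 0.1979, 0.065]
tool_rot: [1.0, -0.03, 0.0, -0.0]
force: [-0.2, 0.4, 0.6]
finger_gap: 0.387
gripper_force: 39.8
t: 9.35
tcp_pos: [0.5599, 0.1973, 0.065]
tool_rot: [1.0, -0.03, 0.0, 0.0]
force: [-0.4, -0.9, -0.5]
finger_gap: 0.388
gripper_force: 39.8
t 9.35 tcp [0.5599 0.1973 0.065 ] yaw -3.41 tz [ 0. -0. -1.] F [-0.37 -0.93 -0.48] gap 0.388 grip 39.8
```

View pics/a4.png

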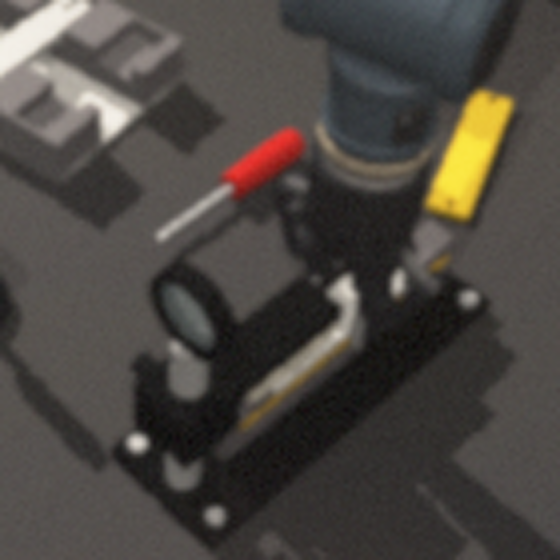

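The bar's nose is 60 mm in, well under the foot, and the drag is below 1 N. The picture shows the gripper in front of the arm at crop (360,270) with clearance. Spacer1 is too thin, so it goes back to its slot.

```bash
python3 -m crank '[{"dp":[-0.5,0.03,0],"angular":[0,0,0]},{"dp":[-0.9,0.054,0],"angular":[0,0,0]},{"dp":[-0.9,0.054,0],"angular":[0,0,0]},{"dp":[0,0,0.7],"angular":[0,0,0]},{"dp":[0,0,0.8],"angular":[0,0,0]},{"dp":[0,0,0.8],"angular":[0,0,0]},{"dp":[-0.017,-0.881,0],"angular":[0,0,0.68]},{"dp":[-0.017,-0.881,0],"angular":[0,0,0.68]},{"dp":[-0.017,-0.881,0],"angular":[0,0,0.68]},{"dp":[-0.017,-0.881,0],"angular":[0,0,0.68]},{"dp":[-0.017,-0.881,0],"angular":[0,0,0.68]},{"dp":[-0.017,-0.881,0],"angular":[0,0,0.68]},{"dp":[-0.017,-0.881,0],"angular":[0,0,0.68]},{"dp":[-0.017,-0.881,0],"angular":[0,0,0.68]},{"dp":[-0.017,-0.881,0],"angular":[0,0,0.68]},{"dp":[-0.017,-0.881,0],"angular":[0,0,0.68]},{"dp":[-0.017,-0.881,0],"angular":[0,0,0.68]},{"dp":[-0.017,-0.881,0],"angular":[0,0,0.68]},{"dp":[0,0,0],"angular":[0,0,0]},{"dp":[0,0,0],"angular":[0,0,0]}]'; python3 look.py
```

```text
t: 11.4
tcp_pos: [0.4844, -0.1159, 0.134]
tool_rot: [0.999, 0.041, -0.0, -0.0]
force: [-0.7, -0.0, -1.0]
finger_gap: 0.383
gripper_force: 40.0
t 11.4 tcp [ 0.4844 -0.1159  0.134 ] yaw 4.64 tz [-3.e-04  5.e-04 -1.e+00] F [-0.71 -0.05 -1.02] gap 0.383 grip 40.0
```

```bash
python3 -m crank '[{"dp":[0,0,-0.7],"angular":[0,0,0]},{"dp":[0,0,-0.8],"angular":[0,0,0]},{"dp":[0,0,-0.7],"angular":[0,0,0]},{"dp":[0,0,-0.4],"angular":[0,0,0]},{"dp":[0,0,-0.3],"angular":[0,0,0]},{"dp":[0,0,-0.3],"angular":[0,0,0]},{"dp":[0,0,0],"angular":[0,0,0]},{"dp":[0,0,0],"angular":[0,0,0]}]'; python3 look.py
```

```text
t: 12.2
tcp_pos: [0.4842, -0.1148, 0.0387]
tool_rot: [0.999, 0.042, -0.0, -0.0]
force: [-2.3, 0.7, 3.3]
finger_gap: 0.379
gripper_force: 39.3
t 12.2 tcp [ 0.4842 -0.1148  0.0387] yaw 4.8 tz [-6.e-04  4.e-04 -1.e+00] F [-2.32  0.73  3.31] gap 0.379 grip 39.3
```

```bash
python3 -m crank '[{"dp":[0,0,0],"angular":[0,0,0]},{"dp":[0,0,0],"angular":[0,0,0]},{"dp":[0,0,0],"angular":[0,0,0]},{"dp":[0,0,0.5],"angular":[0,0,0]},{"dp":[0,0,0.8],"angular":[0,0,0]},{"dp":[0,0,0.9],"angular":[0,0,0]},{"dp":[0,0,0.9],"angular":[0,0,0]},{"dp":[0.055,-0.64,0],"angular":[0,0,0]},{"dp":[0.055,-0.64,0],"angular":[0,0,0]},{"dp":[0.055,-0.64,0],"angular":[0,0,0]},{"dp":[0.055,-0.64,0],"angular":[0,0,0]},{"dp":[0,0,0],"angular":[0,0,0]}]' 0.25 60; python3 look.py a5 scene 160 300 110 230 5
python3 - <<'E'
import pickle
from h import *
d=pickle.load(open("a5.pkl","rb"));C=cloud(d)
c,s=np.cos(np.radians(4.85)),np.sin(np.radians(4.85));P=C-[.506,-.2307,0];X=c*P[...,0]+s*P[...,1];Y=-s*P[...,0]+c*P[...,1]
for x in(-65,-45,45,65):print(x,[(y,round(float(np.median(C[...,2][(abs(X-x/1000)<.008)&(abs(Y-y/1000)<.01)]))*1000,1)) for y in(117,39,-39,-117)])
E
```

```text
t: 13.4
tcp_pos: [0.4922, -0.1952, 0.1311]
tool_rot: [0.999, 0.04, 0.001, 0.001]
force: [0.8, 0.2, -0.5]
finger_gap: 0.748
gripper_force: 0.0
t 13.4 tcp [ 0.4922 -0.1952  0.1311] yaw 4.6 tz [ 0.0022 -0.0018 -1.    ] F [ 0.84  0.23 -0.49] gap 0.748 grip 0.0
-65 [(117, 564.0), (39, 480.4), (-39, 47.7), (-117, 50.0)]
-45 [(117, 290.9), (39, 44.2), (-39, 46.4), (-117, 50.5)]
45 [(117, 48.0), (39, 43.9), (-39, 46.6), (-117, 50.1)]
65 [(117, 48.0), (39, 43.2), (-39, 46.3), (-117, 49.3)]
```

View pics/a5.png

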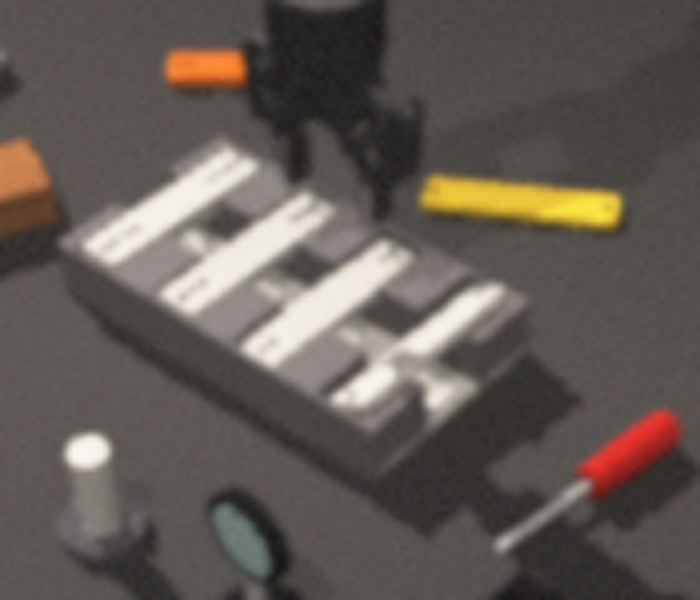

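The picture suggests spacer1 (front slot, crop (430,345)) isn't fully down, because its surface reads about 48 mm instead of 41. I'll check its tilt from depth.

Run:
```python
import pickle
from h import *
d=pickle.load(open("a5.pkl","rb"));C=cloud(d);g=d["image"].min(2)
for nm,q in(("now","a5.pkl"),("start","scene.pkl")):
    d=pickle.load(open(q,"rb"));C=cloud(d);g=d["image"].min(2)
    c,s=np.cos(np.radians(4.85)),np.sin(np.radians(4.85));P=C-[.506,-.2307,0];X=c*P[...,0]+s*P[...,1];Y=-s*P[...,0]+c*P[...,1]
    print(nm)
    for x in(-60,-30,0,30,50,70):
        o=[]
        for y in range(90,145,5):
            k=(abs(X-x/1000)<.01)&(abs(Y-y/1000)<.003)&(C[...,2]<.1)
            o.append((y,round(float(np.median(C[...,2][k]))*1000),int(np.median(g[k]))) if k.sum()>2 else None)
        print(x,o)
```

```text
now
-60 [(90, 49, 124), (95, 46, 97), (100, 39, 157), (105, 43, 188), (110, 44, 213), (115, 48, 223), (120, 50, 214), (125, 53, 220), (130, 53, 191), (135, 50, 130), (140, 49, 115)]
-30 [(90, 43, 100), (95, 41, 102), None, None, (110, 44, 208), (115, 31, 172), (120, 17, 108), (125, 26, 92), (130, 32, 95), (135, 48, 113), (140, 32, 78)]
0 [None, None, None, (105, 41, 203), (110, 44, 210), (115, 47, 227), (120, 48, 231), (125, 32, 208), (130, 53, 200), (135, 11, 200), (140, 8, 182)]
30 [(90, 49, 130), (95, 44, 126), None, (105, 42, 192), (110, 45, 216), (115, 47, 218), (120, 50, 153), (125, 53, 149), (130, 54, 148), (135, 51, 143), (140, 48, 117)]
50 [(90, 49, 131), (95, 42, 102), None, None, (110, 45, 226), (115, 47, 233), (120, 50, 236), (125, 53, 234), (130, 54, 202), (135, 50, 145), (140, 48, 109)]
70 [(90, 48, 129), (95, 45, 103), None, (105, 42, 194), (110, 45, 199), (115, 47, 196), (120, 47, 185), (125, 52, 210), (130, 52, 164), (135, 49, 118), (140, 48, 119)]
start
-60 [(90, 48, 123), (95, 44, 100), (100, 42, 143), (105, 41, 169), (110, 42, 208), (115, 41, 204), (120, 42, 216),
[... 191 characters left out ...]
32, 101), (135, 30, 99), (140, 40, 89)]
0 [None, None, (100, 40, 208), (105, 41, 225), (110, 41, 227), (115, 40, 228), (120, 41, 228), (125, 39, 226), (130, 36, 196), (135, 9, 164), (140, 9, 159)]
30 [(90, 50, 138), (95, 43, 127), (100, 41, 192), (105, 41, 226), (110, 40, 228), (115, 40, 230), (120, 41, 230), (125, 40, 221), None, (135, 48, 175), (140, 48, 147)]
50 [(90, 49, 129), (95, 47, 103), (100, 41, 141), (105, 41, 192), (110, 40, 223), (115, 41, 230), (120, 41, 231), (125, 41, 221), None, (135, 48, 162), (140, 50, 140)]
70 [(90, 49, 128), (95, 47, 103), (100, 43, 109), (105, 40, 194), (110, 41, 217), (115, 41, 210), (120, 41, 224), (125, 41, 223), None, (135, 48, 177), (140, 49, 140)]
```

```bash
python3 -m crank '[{"dp":[-0.09,0.89,0],"angular":[0,0,0]},{"dp":[-0.09,0.89,0],"angular":[0,0,0]},{"dp":[-0.09,0.89,0],"angular":[0,0,0]},{"dp":[0,0,0],"angular":[0,0,0]},{"dp":[0,0,-0.8],"angular":[0,0,0]},{"dp":[0,0,-0.7],"angular":[0,0,0]},{"dp":[0,0,-0.4],"angular":[0,0,0]},{"dp":[0,0,-0.3],"angular":[0,0,0]},{"dp":[0,0,-0.3],"angular":[0,0,0]},{"dp":[0,0,0],"angular":[0,0,0]}]' 0.46 20;python3 -m crank '[{"dp":[0,0,-0.2],"angular":[0,0,0]},{"dp":[0,0,-0.2],"angular":[0,0,0]},{"dp":[0,0,0],"angular":[0,0,0]}]'; python3 look.py
```

```text
t: 14.45
tcp_pos: [0.4827, -0.1123, 0.0552]
tool_rot: [0.999, 0.041, -0.001, -0.0]
force: [-0.2, 0.9, 0.3]
finger_gap: 0.54
gripper_force: 0.0
t: 14.75
tcp_pos: [0.4828, -0.1123, 0.0436]
tool_rot: [0.999, 0.041, -0.0, -0.0]
force: [-0.4, 0.1, -0.7]
finger_gap: 0.54
gripper_force: 0.0
t 14.75 tcp [ 0.4828 -0.1123  0.0436] yaw 4.74 tz [-6.e-04  3.e-04 -1.e+00] F [-0.44  0.08 -0.69] gap 0.54 grip 0.0
```

```bash
python3 -m crank '[{"dp":[0.01,-0.1,0],"angular":[0,0,0]},{"dp":[0.01,-0.1,0],"angular":[0,0,0]},{"dp":[0.01,-0.08,0],"angular":[0,0,0]},{"dp":[0,0,0],"angular":[0,0,0]}]';python3 -m crank '[{"dp":[0,-0.04,0],"angular":[0,0,0]},{"dp":[0,0,0],"angular":[0,0,0]}]';python3 -m crank '[{"dp":[0,-0.04,0],"angular":[0,0,0]},{"dp":[0,0,0],"angular":[0,0,0]}]';python3 -m crank '[{"dp":[0,-0.04,0],"angular":[0,0,0]},{"dp":[0,0,0],"angular":[0,0,0]}]'
```

```text
t: 15.15
tcp_pos: [0.4842, -0.1213, 0.0442]
tool_rot: [0.999, 0.041, 0.0, 0.0]
force: [-0.3, -0.2, -0.1]
finger_gap: 0.543
gripper_force: 0.0
t: 15.35
tcp_pos: [0.4839, -0.122, 0.0441]
tool_rot: [0.999, 0.041, -0.0, -0.0]
force: [-0.1, -0.2, -0.6]
finger_gap: 0.54
gripper_force: 0.1
t: 15.55
tcp_pos: [0.4839, -0.1232, 0.044]
tool_rot: [0.999, 0.041, -0.0, -0.0]
force: [-0.5, -0.5, -0.6]
finger_gap: 0.541
gripper_force: 0.1
t: 15.75
tcp_pos: [0.4839, -0.1244, 0.044]
tool_rot: [0.999, 0.041, -0.0, -0.0]
force: [0.1, -0.1, -0.5]
finger_gap: 0.543
gripper_force: 0.1
```

```bash
cat > chk.py <<'E'
import pickle,sys
from h import *
d=pickle.load(open(sys.argv[1]+".pkl","rb"));C=cloud(d);g=d["image"].min(2);y0=int(sys.argv[2])
c,s=np.cos(np.radians(4.85)),np.sin(np.radians(4.85));P=C-[.506,-.2307,0];X=c*P[...,0]+s*P[...,1];Y=-s*P[...,0]+c*P[...,1]
for x in(-60,-30,30,50,70):
    o=[]
    for y in range(y0-25,y0+26,5):
        k=(abs(X-x/1000)<.01)&(abs(Y-y/1000)<.003)&(C[...,2]<.1)
        o.append((y,round(float(np.median(C[...,2][k]))*1000),int(np.median(g[k]))) if k.sum()>2 else None)
    print(x,o)
E
python3 look.py a6 scene; python3 chk.py a6 115
```

```text
t 15.75 tcp [ 0.4839 -0.1244  0.044 ] yaw 4.75 tz [-1.e-04  0.e+00 -1.e+00] F [ 0.13 -0.15 -0.54] gap 0.543 grip 0.1
-60 [None, None, None, None, None, None, None, None, None, None, (140, 48, 118)]
-30 [(90, 46, 90), (95, 44, 77), (100, 42, 135), (105, 26, 114), (110, 14, 103), None, (120, 8, 106), (125, 8, 83), (130, 11, 64), (135, 21, 54), (140, 26, 59)]
30 [(90, 48, 138), (95, 43, 125), (100, 40, 187), (105, 43, 225), (110, 47, 234), (115, 48, 236), (120, 51, 233), (125, 54, 206), (130, 53, 166), (135, 49, 138), (140, 49, 134)]
50 [(90, 48, 127), (95, 45, 107), (100, 41, 164), (105, 43, 219), (110, 47, 233), None, (120, 49, 235), (125, 54, 217), (130, 52, 166), (135, 48, 115), (140, 49, 127)]
70 [(90, 49, 131), (95, 43, 96), (100, 41, 146), (105, 44, 191), (110, 44, 198), (115, 47, 200), (120, 48, 188), (125, 52, 201), (130, 52, 160), (135, 49, 115), (140, 49, 126)]
```

```bash
python3 -m crank '[{"dp":[0,0.1,0],"angular":[0,0,0]},{"dp":[0,0.06,0],"angular":[0,0,0]},{"dp":[0,0,0],"angular":[0,0,0]}]'; python3 look.py a7 scene; python3 chk.py a7 115
```

```text
t: 16.1
tcp_pos: [0.484, -0.1192, 0.044]
tool_rot: [0.999, 0.042, -0.0, -0.0]
force: [0.2, 0.1, 0.1]
finger_gap: 0.542
gripper_force: 0.0
t 16.1 tcp [ 0.484  -0.1192  0.044 ] yaw 4.77 tz [-0.  0. -1.] F [0.19 0.15 0.13] gap 0.542 grip 0.0
-60 [None, None, None, None, None, None, None, None, None, None, None]
-30 [(90, 49, 83), (95, 42, 81), (100, 40, 117), (105, 40, 169), (110, 40, 204), (115, 40, 169), None, None, (130, 10, 86), (135, 11, 87), (140, 17, 57)]
30 [(90, 47, 138), (95, 44, 124), (100, 41, 203), (105, 41, 219), (110, 41, 229), (115, 39, 229), (120, 39, 228), (125, 41, 220), (130, 41, 194), None, (140, 50, 151)]
50 [(90, 49, 128), (95, 42, 99), (100, 39, 153), (105, 39, 187), (110, 41, 221), (115, 41, 230), (120, 41, 230), (125, 40, 220), (130, 41, 210), (135, 47, 176), (140, 49, 140)]
70 [(90, 47, 130), (95, 44, 98), (100, 42, 141), (105, 40, 192), (110, 41, 222), (115, 42, 205), (120, 42, 216), (125, 41, 216), (130, 42, 197), (135, 47, 165), (140, 49, 135)]
```

Spacer1 now lies flat at 41 mm, the same as at the start. On to spacer2.

```bash
python3 -m crank '[{"dp":[0,0,0.6],"angular":[0,0,0]},{"dp":[0,0,0.8],"angular":[0,0,0]},{"dp":[0,0,0.8],"angular":[0,0,0]},{"dp":[0,0,0.8],"angular":[0,0,0]},{"dp":[0.06,-0.5,0],"angular":[0,0,0]},{"dp":[0.06,-0.7,0],"angular":[0,0,0]},{"dp":[0.06,-0.8,0],"angular":[0,0,0]},{"dp":[0.05,-0.5,0],"angular":[0,0,0]},{"dp":[0,0,0],"angular":[0,0,0]},{"dp":[0,0,-0.7],"angular":[0,0,0]},{"dp":[0,0,-0.8],"angular":[0,0,0]},{"dp":[0,0,-0.8],"angular":[0,0,0]},{"dp":[0,0,-0.6],"angular":[0,0,0]},{"dp":[0,0,-0.37],"angular":[0,0,0]},{"dp":[0,0,0],"angular":[0,0,0]}]' 0.25 60 && python3 look.py; python3 -m crank '[{"dp":[0,0,0],"angular":[0,0,0]},{"dp":[0,0,0],"angular":[0,0,0]},{"dp":[0,0,0],"angular":[0,0,0]},{"dp":[0,0,0],"angular":[0,0,0]},{"dp":[0,0,0],"angular":[0,0,0]}]' 0.9 60; python3 look.py
```

```text
t: 17.65
tcp_pos: [0.4897, -0.1934, 0.0344]
tool_rot: [0.999, 0.042, -0.002, -0.001]
force: [-0.6, -0.8, -0.4]
finger_gap: 0.754
gripper_force: 0.0
t 17.65 tcp [ 0.4897 -0.1934  0.0344] yaw 4.76 tz [-0.0033  0.0024 -1.    ] F [-0.58 -0.78 -0.44] gap 0.754 grip 0.0
t: 18.15
tcp_pos: [0.4915, -0.1948, 0.037]
tool_rot: [0.999, 0.041, 0.001, 0.001]
force: [0.3, 0.9, 6.8]
finger_gap: 0.388
gripper_force: 60.4
t 18.15 tcp [ 0.4915 -0.1948  0.037 ] yaw 4.74 tz [ 0.0018 -0.0011 -1.    ] F [0.29 0.89 6.78] gap 0.388 grip 60.4
```

```bash
python3 -m crank '[{"dp":[0,0,0.5],"angular":[0,0,0]},{"dp":[0,0,0.7],"angular":[0,0,0]},{"dp":[0,0,0.7],"angular":[0,0,0]},{"dp":[0,0,0.7],"angular":[0,0,0]},{"dp":[0,0,0.7],"angular":[0,0,0]},{"dp":[0,0.88,0],"angular":[0,0,-0.54]},{"dp":[0,0.88,0],"angular":[0,0,-0.54]},{"dp":[0,0.88,0],"angular":[0,0,-0.54]},{"dp":[0,0.88,0],"angular":[0,0,-0.54]},{"dp":[0,0.88,0],"angular":[0,0,-0.54]},{"dp":[0,0.88,0],"angular":[0,0,-0.54]},{"dp":[0,0.88,0],"angular":[0,0,-0.54]},{"dp":[0,0.88,0],"angular":[0,0,-0.54]},{"dp":[0,0.88,0],"angular":[0,0,-0.54]},{"dp":[0,0.88,0],"angular":[0,0,-0.54]},{"dp":[0,0.88,0],"angular":[0,0,-0.54]},{"dp":[0,0.88,0],"angular":[0,0,-0.54]},{"dp":[0,0.88,0],"angular":[0,0,-0.54]},{"dp":[0,0.88,0],"angular":[0,0,-0.54]},{"dp":[0,0.88,0],"angular":[0,0,-0.54]}]'; python3 -m crank '[{"dp":[0,0,-0.7],"angular":[0,0,0]},{"dp":[0,0,-0.7],"angular":[0,0,0]},{"dp":[0,0,-0.5],"angular":[0,0,0]},{"dp":[0,0,-0.2],"angular":[0,0,0]},{"dp":[0,0,0],"angular":[0,0,0]},{"dp":[0,0,0],"angular":[0,0,0]}]'; python3 look.py
```

```text
t: 20.15
tcp_pos: [0.4903, 0.2024, 0.1348]
tool_rot: [1.0, -0.029, -0.0, 0.0]
force: [1.0, 0.1, -1.5]
finger_gap: 0.381
gripper_force: 60.0
t: 20.75
tcp_pos: [0.4912, 0.2014, 0.0723]
tool_rot: [1.0, -0.029, 0.0, -0.0]
force: [-0.4, -0.2, -1.4]
finger_gap: 0.383
gripper_force: 60.0
t 20.75 tcp [0.4912 0.2014 0.0723] yaw -3.36 tz [ 6.e-04  1.e-04 -1.e+00] F [-0.35 -0.22 -1.45] gap 0.383 grip 60.0
```

```bash
python3 -m crank '[{"dp":[0,0,-0.1],"angular":[0,0,0]},{"dp":[0,0,-0.06],"angular":[0,0,0]},{"dp":[0,0,0],"angular":[0,0,0]}]'; python3 -m crank '[{"dp":[0,0,-0.04],"angular":[0,0,0]},{"dp":[0,0,0],"angular":[0,0,0]}]'; python3 look.py
```

```text
t: 21.05
tcp_pos: [0.491, 0.2014, 0.0673]
tool_rot: [1.0, -0.029, 0.0, -0.0]
force: [0.6, -0.4, -1.1]
finger_gap: 0.386
gripper_force: 60.0
t: 21.25
tcp_pos: [0.491, 0.2014, 0.067]
tool_rot: [1.0, -0.029, 0.0, -0.0]
force: [-1.4, -0.3, 6.2]
finger_gap: 0.386
gripper_force: 60.8
t 21.25 tcp [0.491  0.2014 0.067 ] yaw -3.35 tz [ 8.e-04  0.e+00 -1.e+00] F [-1.41 -0.26  6.2 ] gap 0.386 grip 60.8
```

```bash
python3 -m crank '[{"dp":[0,0,0],"angular":[0,0,0]},{"dp":[0,0,0],"angular":[0,0,0]},{"dp":[0,0,0],"angular":[0,0,0]}]' 0.4 40;python3 -m crank '[{"dp":[0,0,0],"angular":[0,0,0]},{"dp":[0,0,0],"angular":[0,0,0]},{"dp":[0,0,0],"angular":[0,0,0]},{"dp":[0,0,0],"angular":[0,0,0]}]' 0.9 40; python3 -m crank '[{"dp":[0.2,-0.012,0],"angular":[0,0,0]},{"dp":[0.2,-0.012,0],"angular":[0,0,0]},{"dp":[0.1,-0.006,0],"angular":[0,0,0]}]'; for i in 1 2; do python3 -m crank '[{"dp":[0.1,-0.006,0],"angular":[0,0,0]},{"dp":[0.1,-0.006,0],"angular":[0,0,0]}]'|grep -E "pos|force"; done; python3 look.py
```

```text
t: 21.55
tcp_pos: [0.4911, 0.2015, 0.066]
tool_rot: [1.0, -0.029, 0.0, -0.0]
force: [0.8, 0.3, 0.0]
finger_gap: 0.601
gripper_force: 0.0
t: 21.95
tcp_pos: [0.491, 0.2015, 0.066]
tool_rot: [1.0, -0.029, 0.0, -0.0]
force: [-0.2, 0.2, 1.4]
finger_gap: 0.386
gripper_force: 40.5
t: 22.25
tcp_pos: [0.5057, 0.2005, 0.066]
tool_rot: [1.0, -0.029, -0.0, 0.0]
force: [-4.1, 0.6, 5.7]
finger_gap: 0.39
gripper_force: 40.8
tcp_pos: [0.511, 0.2001, 0.066]
force: [-2.6, 0.1, 5.6]
gripper_force: 40.9
tcp_pos: [0.517, 0.1998, 0.066]
force: [-3.7, 0.5, 5.5]
gripper_force: 40.9
t 22.65 tcp [0.517  0.1998 0.066 ] yaw -3.35 tz [-2.2e-03 -2.0e-04 -1.0e+00] F [-3.69  0.47  5.48] gap 0.392 grip 40.9
```

```bash
for i in 1 2 3; do python3 -m crank '[{"dp":[0.1,-0.006,0],"angular":[0,0,0]},{"dp":[0.1,-0.006,0],"angular":[0,0,0]},{"dp":[0.1,-0.006,0],"angular":[0,0,0]}]'|grep -E "pos|force"; done; python3 look.py
```

```text
tcp_pos: [0.526, 0.1992, 0.066]
force: [-4.2, 0.6, 5.0]
gripper_force: 40.9
tcp_pos: [0.5351, 0.1987, 0.066]
force: [-4.1, 0.3, 5.2]
gripper_force: 40.9
tcp_pos: [0.5441, 0.1982, 0.066]
force: [-3.5, 0.2, 4.8]
gripper_force: 40.9
t 23.55 tcp [0.5441 0.1982 0.066 ] yaw -3.35 tz [-2.1e-03 -1.0e-04 -1.0e+00] F [-3.52  0.21  4.77] gap 0.392 grip 40.9
```

Drag is about 4 N, but 5 N of downward load means it may only be pressing on the rail. I'll release, regrip with no load, and slide again.

```bash
python3 -m crank '[{"dp":[0,0,0],"angular":[0,0,0]},{"dp":[0,0,0.04],"angular":[0,0,0]},{"dp":[0,0,0],"angular":[0,0,0]}]' 0.4 40;python3 -m crank '[{"dp":[0,0,0],"angular":[0,0,0]},{"dp":[0,0,0],"angular":[0,0,0]},{"dp":[0,0,0],"angular":[0,0,0]},{"dp":[0,0,0],"angular":[0,0,0]}]' 0.9 40; for i in 1 2 3; do python3 -m crank '[{"dp":[0.1,-0.006,0],"angular":[0,0,0]},{"dp":[0.1,-0.006,0],"angular":[0,0,0]}]'|grep -E "pos|force"; done; python3 look.py
```

```text
t: 23.85
tcp_pos: [0.5451, 0.1981, 0.067]
tool_rot: [1.0, -0.029, 0.0, -0.0]
force: [-1.3, 0.8, 0.4]
finger_gap: 0.601
gripper_force: 0.0
t: 24.25
tcp_pos: [0.545, 0.1982, 0.0671]
tool_rot: [1.0, -0.029, 0.0, -0.0]
force: [0.1, -0.3, 0.3]
finger_gap: 0.389
gripper_force: 40.8
tcp_pos: [0.5502, 0.1979, 0.0672]
force: [-1.0, 0.4, 2.5]
gripper_force: 41.0
tcp_pos: [0.5569, 0.1975, 0.0672]
force: [-2.0, 0.4, 4.0]
gripper_force: 41.1
tcp_pos: [0.563, 0.1971, 0.0672]
force: [-2.5, -0.2, 3.5]
gripper_force: 41.2
t 24.85 tcp [0.563  0.1971 0.0672] yaw -3.36 tz [-3.e-04  0.e+00 -1.e+00] F [-2.46 -0.21  3.51] gap 0.389 grip 41.2
```

```bash
for i in 1 2 3; do python3 -m crank '[{"dp":[-0.1,0.006,0],"angular":[0,0,0]},{"dp":[-0.1,0.006,0],"angular":[0,0,0]}]'|grep -E "pos|force"; done; python3 -m crank '[{"dp":[0,0,0.025],"angular":[0,0,0]},{"dp":[0,0,0],"angular":[0,0,0]}]'|grep -E "pos|force"; python3 -m crank '[{"dp":[0,0,0.025],"angular":[0,0,0]},{"dp":[0,0,0],"angular":[0,0,0]}]'; python3 look.py
```

```text
tcp_pos: [0.5582, 0.1974, 0.0672]
force: [1.8, 0.6, 1.1]
gripper_force: 40.8
tcp_pos: [0.5511, 0.1979, 0.0672]
force: [1.9, -1.1, 0.5]
gripper_force: 40.8
tcp_pos: [0.5447, 0.1982, 0.0672]
force: [1.4, -0.5, 0.6]
gripper_force: 40.8
tcp_pos: [0.5438, 0.1982, 0.0675]
force: [-0.1, 0.5, -1.7]
gripper_force: 40.5
t: 25.85
tcp_pos: [0.5446, 0.1981, 0.0684]
tool_rot: [1.0, -0.029, -0.0, 0.0]
force: [0.1, 0.1, -1.6]
finger_gap: 0.388
gripper_force: 40.5
t 25.85 tcp [0.5446 0.1981 0.0684] yaw -3.36 tz [-7.e-04 -1.e-04 -1.e+00] F [ 0.13  0.07 -1.59] gap 0.388 grip 40.5
```

```bash
for i in 1 2 3; do python3 -m crank '[{"dp":[0.1,-0.006,0],"angular":[0,0,0]},{"dp":[0.1,-0.006,0],"angular":[0,0,0]}]'|grep -E "pos|force"; done;  python3 -m crank '[{"dp":[0,0,0.03],"angular":[0,0,0]},{"dp":[0,0,0],"angular":[0,0,0]}]'|grep -E "pos|force"; python3 look.py
```

```text
tcp_pos: [0.551, 0.1978, 0.0685]
force: [0.1, -0.6, -2.4]
gripper_force: 40.5
tcp_pos: [0.5571, 0.1974, 0.0685]
force: [-0.6, 0.1, -1.9]
gripper_force: 40.5
tcp_pos: [0.563, 0.197, 0.0685]
force: [-0.9, 0.5, -2.7]
gripper_force: 40.4
tcp_pos: [0.5632, 0.197, 0.0692]
force: [2.1, -1.3, -6.6]
gripper_force: 40.3
t 26.65 tcp [0.5632 0.197  0.0692] yaw -3.36 tz [ 5.e-04 -0.e+00 -1.e+00] F [ 2.07 -1.25 -6.61] gap 0.39 grip 40.3
```

Lifted 1.2 mm, spacer2 still slides freely (0.5 N), and it touches the foot only at about 2 mm. So the gap is about 12.5 mm and spacer2 is too thin. I'll return it and take spacer3.

```bash
python3 -m crank '[{"dp":[0,0,-0.03],"angular":[0,0,0]},{"dp":[-0.6,0.036,0],"angular":[0,0,0]},{"dp":[-0.9,0.054,0],"angular":[0,0,0]},{"dp":[-0.9,0.054,0],"angular":[0,0,0]},{"dp":[0,0,0],"angular":[0,0,0]},{"dp":[0,0,0.7],"angular":[0,0,0]},{"dp":[0,0,0.8],"angular":[0,0,0]},{"dp":[0,0,0.8],"angular":[0,0,0]}]'; python3 -m crank '[{"dp":[0,-0.88,0],"angular":[0,0,0.54]},{"dp":[0,-0.88,0],"angular":[0,0,0.54]},{"dp":[0,-0.88,0],"angular":[0,0,0.54]},{"dp":[0,-0.88,0],"angular":[0,0,0.54]},{"dp":[0,-0.88,0],"angular":[0,0,0.54]},{"dp":[0,-0.88,0],"angular":[0,0,0.54]},{"dp":[0,-0.88,0],"angular":[0,0,0.54]},{"dp":[0,-0.88,0],"angular":[0,0,0.54]},{"dp":[0,-0.88,0],"angular":[0,0,0.54]},{"dp":[0,-0.88,0],"angular":[0,0,0.54]},{"dp":[0,-0.88,0],"angular":[0,0,0.54]},{"dp":[0,-0.88,0],"angular":[0,0,0.54]},{"dp":[0,-0.88,0],"angular":[0,0,0.54]},{"dp":[0,-0.88,0],"angular":[0,0,0.54]},{"dp":[0,-0.88,0],"angular":[0,0,0.54]},{"dp":[0,0,0],"angular":[0,0,0]},{"dp":[0,0,-1],"angular":[0,0,0]},{"dp":[0,0,-1],"angular":[0,0,0]},{"dp":[0,0,0],"angular":[0,0,0]}]'; python3 look.py
```

```text
t: 27.45
tcp_pos: [0.4913, 0.2015, 0.1387]
tool_rot: [1.0, -0.029, 0.0, -0.0]
force: [0.0, 0.6, -2.0]
finger_gap: 0.386
gripper_force: 40.8
t: 29.35
tcp_pos: [0.4887, -0.1928, 0.075]
tool_rot: [0.999, 0.041, -0.003, -0.002]
force: [-0.5, -0.3, -2.2]
finger_gap: 0.386
gripper_force: 40.8
t 29.35 tcp [ 0.4887 -0.1928  0.075 ] yaw 4.74 tz [-0.0062  0.0043 -1.    ] F [-0.49 -0.28 -2.23] gap 0.386 grip 40.8
```

```bash
python3 -m crank '[{"dp":[0,0,0],"angular":[0,0,0]},{"dp":[0,0,0],"angular":[0,0,0]}]'; python3 -m crank '[{"dp":[0,-0.01,-0.4],"angular":[0,0,0]},{"dp":[0,0,-0.4],"angular":[0,0,0]},{"dp":[0,0,-0.25],"angular":[0,0,0]},{"dp":[0,0,-0.15],"angular":[0,0,0]},{"dp":[0,0,0],"angular":[0,0,0]},{"dp":[0,0,0],"angular":[0,0,0]}]';  python3 look.py
```

```text
t: 29.55
tcp_pos: [0.4918, -0.1947, 0.0789]
tool_rot: [0.999, 0.042, 0.001, 0.001]
force: [0.4, -0.5, -1.3]
finger_gap: 0.387
gripper_force: 40.8
t: 30.15
tcp_pos: [0.4908, -0.1949, 0.0414]
tool_rot: [0.999, 0.041, -0.0, -0.0]
force: [0.6, -0.9, -2.2]
finger_gap: 0.386
gripper_force: 40.9
t 30.15 tcp [ 0.4908 -0.1949  0.0414] yaw 4.74 tz [-3.e-04  2.e-04 -1.e+00] F [ 0.64 -0.94 -2.2 ] gap 0.386 grip 40.9
```

```bash
python3 -m crank '[{"dp":[0,0,-0.1],"angular":[0,0,0]},{"dp":[0,0,0],"angular":[0,0,0]}]'; python3 -m crank '[{"dp":[0,0,0],"angular":[0,0,0]},{"dp":[0,0,0],"angular":[0,0,0]},{"dp":[0,0,0],"angular":[0,0,0]},{"dp":[0,0,0.6],"angular":[0,0,0]},{"dp":[0,0,0.8],"angular":[0,0,0]},{"dp":[0,0,0.8],"angular":[0,0,0]},{"dp":[0,0,0.8],"angular":[0,0,0]},{"dp":[0.06,-0.6,0],"angular":[0,0,0]},{"dp":[0.06,-0.7,0],"angular":[0,0,0]},{"dp":[0.06,-0.8,0],"angular":[0,0,0]},{"dp":[0.05,-0.5,0],"angular":[0,0,0]},{"dp":[0,0,0],"angular":[0,0,0]},{"dp":[0,0,0],"angular":[0,0,0]}]' 0.25 60; python3 look.py a8 scene; python3 chk.py a8 37
```

```text
t: 30.35
tcp_pos: [0.4909, -0.1949, 0.0385]
tool_rot: [0.999, 0.041, 0.0, -0.0]
force: [-0.2, 0.2, -1.5]
finger_gap: 0.388
gripper_force: 40.9
t: 31.65
tcp_pos: [0.497, -0.2729, 0.1276]
tool_rot: [0.999, 0.041, -0.001, -0.001]
force: [0.5, -0.1, 0.2]
finger_gap: 0.749
gripper_force: 0.0
t 31.65 tcp [ 0.497  -0.2729  0.1276] yaw 4.66 tz [-0.0018  0.0019 -1.    ] F [ 0.53 -0.08  0.25] gap 0.749 grip 0.0
-60 [(12, 49, 122), (17, 46, 107), (22, 43, 173), (27, 44, 200), (32, 45, 208), (37, 44, 193), (42, 45, 197), (47, 44, 215), (52, 45, 185), None, (62, 49, 132)]
-30 [(12, 49, 123), (17, 45, 107), (22, 44, 173), (27, 44, 219), (32, 44, 226), (37, 42, 225), (42, 42, 225), (47, 24, 128), (52, 24, 98), (57, 33, 94), (62, 33, 106)]
30 [(12, 48, 138), (17, 46, 126), (22, 44, 194), (27, 44, 215), (32, 43, 216), (37, 43, 167), (42, 43, 193), (47, 43, 191), (52, 43, 152), (57, 49, 131), (62, 49, 107)]
50 [(12, 49, 131), (17, 46, 111), (22, 43, 166), (27, 44, 222), (32, 44, 231), (37, 44, 232), (42, 44, 230), (47, 44, 228), (52, 44, 218), (57, 48, 162), (62, 49, 139)]
70 [(12, 49, 130), (17, 46, 111), (22, 44, 175), (27, 44, 205), (32, 44, 222), (37, 44, 202), (42, 44, 206), (47, 45, 226), (52, 44, 207), (57, 49, 172), (62, 48, 155)]
```

Spacer2 is seated flat (44 mm, as at the start). Now spacer3.

```bash
python3 -m crank '[{"dp":[0,0,-0.7],"angular":[0,0,0]},{"dp":[0,0,-0.8],"angular":[0,0,0]},{"dp":[0,0,-0.7],"angular":[0,0,0]},{"dp":[0,0,-0.5],"angular":[0,0,0]},{"dp":[0,0,-0.3],"angular":[0,0,0]},{"dp":[0,0,0],"angular":[0,0,0]},{"dp":[0,0,0],"angular":[0,0,0]}]'; python3 -m crank '[{"dp":[0,0,0],"angular":[0,0,0]},{"dp":[0,0,0],"angular":[0,0,0]},{"dp":[0,0,0],"angular":[0,0,0]},{"dp":[0,0,0],"angular":[0,0,0]},{"dp":[0,0,0],"angular":[0,0,0]}]' 0.9 60; python3 look.py
```

```text
t: 32.4
tcp_pos: [0.4981, -0.2728, 0.0389]
tool_rot: [0.999, 0.042, 0.0, 0.0]
force: [-0.2, -0.0, -0.1]
finger_gap: 0.752
gripper_force: 0.0
t: 32.9
tcp_pos: [0.4983, -0.2733, 0.0397]
tool_rot: [0.999, 0.041, 0.001, 0.001]
force: [-0.8, 0.9, 5.6]
finger_gap: 0.386
gripper_force: 61.1
t 32.9 tcp [ 0.4983 -0.2733  0.0397] yaw 4.74 tz [ 0.0016 -0.0012 -1.    ] F [-0.77  0.91  5.64] gap 0.386 grip 61.1
```

```bash
python3 -m crank '[{"dp":[0,0,0.6],"angular":[0,0,0]},{"dp":[0,0,0.9],"angular":[0,0,0]},{"dp":[0,0,0.9],"angular":[0,0,0]},{"dp":[0,0,0.9],"angular":[0,0,0]}]'; python3 -m crank '[{"dp":[-0.013,0.88,0],"angular":[0,0,-0.45]},{"dp":[-0.013,0.88,0],"angular":[0,0,-0.45]},{"dp":[-0.013,0.88,0],"angular":[0,0,-0.45]},{"dp":[-0.013,0.88,0],"angular":[0,0,-0.45]},{"dp":[-0.013,0.88,0],"angular":[0,0,-0.45]},{"dp":[-0.013,0.88,0],"angular":[0,0,-0.45]},{"dp":[-0.013,0.88,0],"angular":[0,0,-0.45]},{"dp":[-0.013,0.88,0],"angular":[0,0,-0.45]},{"dp":[-0.013,0.88,0],"angular":[0,0,-0.45]},{"dp":[-0.013,0.88,0],"angular":[0,0,-0.45]},{"dp":[-0.013,0.88,0],"angular":[0,0,-0.45]},{"dp":[-0.013,0.88,0],"angular":[0,0,-0.45]},{"dp":[-0.013,0.88,0],"angular":[0,0,-0.45]},{"dp":[-0.013,0.88,0],"angular":[0,0,-0.45]},{"dp":[-0.013,0.88,0],"angular":[0,0,-0.45]},{"dp":[-0.013,0.88,0],"angular":[0,0,-0.45]},{"dp":[-0.013,0.88,0],"angular":[0,0,-0.45]},{"dp":[-0.013,0.88,0],"angular":[0,0,-0.45]},{"dp":[0,0,0],"angular":[0,0,0]},{"dp":[0,0,-0.8],"angular":[0,0,0]}]'; python3 -m crank '[{"dp":[0,0,-0.7],"angular":[0,0,0]},{"dp":[0,0,-0.5],"angular":[0,0,0]},{"dp":[0,0,-0.2],"angular":[0,0,0]},{"dp":[0,0,0],"angular":[0,0,0]},{"dp":[0,0,0],"angular":[0,0,0]}]'; python3 look.py
```

```text
t: 33.3
tcp_pos: [0.4972, -0.2725, 0.1381]
tool_rot: [0.999, 0.041, -0.001, -0.0]
force: [0.2, -0.2, -2.0]
finger_gap: 0.384
gripper_force: 60.2
t: 35.3
tcp_pos: [0.4927, 0.2034, 0.1155]
tool_rot: [1.0, -0.028, 0.003, -0.001]
force: [0.3, 0.7, -2.1]
finger_gap: 0.382
gripper_force: 60.3
t: 35.8
tcp_pos: [0.4911, 0.2021, 0.072]
tool_rot: [1.0, -0.029, 0.0, -0.0]
force: [-0.1, -0.0, -1.7]
finger_gap: 0.383
gripper_force: 60.3
t 35.8 tcp [0.4911 0.2021 0.072 ] yaw -3.38 tz [ 7.e-04  1.e-04 -1.e+00] F [-0.1  -0.02 -1.71] gap 0.383 grip 60.3
```

```bash
python3 -m crank '[{"dp":[0,-0.02,-0.06],"angular":[0,0,0]},{"dp":[0,0,0],"angular":[0,0,0]}]'; python3 -m crank '[{"dp":[0,0,-0.04],"angular":[0,0,0]},{"dp":[0,0,0],"angular":[0,0,0]}]'|grep -E "pos|force"; python3 -m crank '[{"dp":[0,0,0],"angular":[0,0,0]},{"dp":[0,0,0],"angular":[0,0,0]},{"dp":[0,0,0],"angular":[0,0,0]}]' 0.4 40|grep -E "pos|force"; python3 -m crank '[{"dp":[0,0,0],"angular":[0,0,0]},{"dp":[0,0,0],"angular":[0,0,0]},{"dp":[0,0,0],"angular":[0,0,0]},{"dp":[0,0,0],"angular":[0,0,0]}]' 0.9 50; python3 look.py
```

```text
t: 36.0
tcp_pos: [0.491, 0.2017, 0.0703]
tool_rot: [1.0, -0.029, 0.0, -0.0]
force: [1.3, 0.7, -0.7]
finger_gap: 0.383
gripper_force: 60.3
tcp_pos: [0.4911, 0.2017, 0.0697]
force: [-1.2, -1.2, 4.4]
gripper_force: 61.1
tcp_pos: [0.4909, 0.2018, 0.0687]
force: [0.2, -0.5, -0.1]
gripper_force: 0.0
t: 36.9
tcp_pos: [0.4909, 0.2018, 0.0688]
tool_rot: [1.0, -0.029, 0.0, -0.0]
force: [-0.1, 0.1, 3.1]
finger_gap: 0.387
gripper_force: 50.8
t 36.9 tcp [0.4909 0.2018 0.0688] yaw -3.35 tz [ 5.e-04  1.e-04 -1.e+00] F [-0.06  0.15  3.09] gap 0.387 grip 50.8
```

```bash
python3 -m crank '[{"dp":[0,0,0.02],"angular":[0,0,0]},{"dp":[0.2,-0.012,0],"angular":[0,0,0]}]'; for i in 1 2 3; do python3 -m crank '[{"dp":[0.1,-0.006,0],"angular":[0,0,0]},{"dp":[0.1,-0.006,0],"angular":[0,0,0]}]'|grep -E "pos|force"; done; python3 look.py
```

```text
t: 37.1
tcp_pos: [0.4951, 0.2013, 0.0688]
tool_rot: [1.0, -0.029, -0.002, 0.0]
force: [-1.7, 0.1, -1.9]
finger_gap: 0.386
gripper_force: 50.5
tcp_pos: [0.5033, 0.2009, 0.0689]
force: [1.0, -0.5, -2.8]
gripper_force: 50.2
tcp_pos: [0.509, 0.2006, 0.069]
force: [-0.6, 0.3, -2.3]
gripper_force: 50.2
tcp_pos: [0.5149, 0.2003, 0.0692]
force: [0.3, -0.2, -1.9]
gripper_force: 50.2
t 37.7 tcp [0.5149 0.2003 0.0692] yaw -3.36 tz [-1.e-04 -0.e+00 -1.e+00] F [ 0.26 -0.23 -1.9 ] gap 0.386 grip 50.2
```

```bash
for i in 1 2 3 4; do python3 -m crank '[{"dp":[0.1,-0.006,0],"angular":[0,0,0]},{"dp":[0.1,-0.006,0],"angular":[0,0,0]}]'|grep -E "pos|force"; done; python3 look.py
```

```text
tcp_pos: [0.5183, 0.1998, 0.0688]
force: [-7.7, 2.9, 4.2]
gripper_force: 51.0
tcp_pos: [0.5201, 0.1995, 0.0688]
force: [-11.9, 1.5, 7.9]
gripper_force: 51.3
tcp_pos: [0.5251, 0.1991, 0.0688]
force: [-12.7, 0.6, 8.0]
gripper_force: 51.5
tcp_pos: [0.5334, 0.1988, 0.0688]
force: [-9.2, 0.9, 4.3]
gripper_force: 50.9
t 38.5 tcp [0.5334 0.1988 0.0688] yaw -3.33 tz [-0.0112 -0.0011 -0.9999] F [-9.2   0.88  4.31] gap 0.387 grip 50.9
```

Spacer3 meets the lead-in, lifts the foot and goes in with about 10 N of drag. I'll keep going.

```bash
for i in 1 2 3 4; do python3 -m crank '[{"dp":[0.1,-0.006,0],"angular":[0,0,0]},{"dp":[0.1,-0.006,0],"angular":[0,0,0]}]'|grep -E "pos|force"; done; python3 look.py
```

```text
tcp_pos: [0.5393, 0.1984, 0.0688]
force: [-9.6, 1.1, 4.4]
gripper_force: 50.9
tcp_pos: [0.5453, 0.1981, 0.0688]
force: [-10.2, 0.1, 5.4]
gripper_force: 50.9
tcp_pos: [0.5513, 0.1978, 0.0688]
force: [-9.9, 0.4, 4.1]
gripper_force: 50.9
tcp_pos: [0.5574, 0.1974, 0.0688]
force: [-9.7, 0.1, 4.6]
gripper_force: 51.0
t 39.3 tcp [0.5574 0.1974 0.0688] yaw -3.34 tz [-0.0117 -0.001  -0.9999] F [-9.72  0.08  4.59] gap 0.39 grip 51.0
```

```bash
python3 -m crank '[{"dp":[0,0,0],"angular":[0,0,0]},{"dp":[0,0,0],"angular":[0,0,0]},{"dp":[0,0,0],"angular":[0,0,0]},{"dp":[-0.3,0.018,0],"angular":[0,0,0]},{"dp":[-0.5,0.03,0],"angular":[0,0,0]},{"dp":[-0.5,0.03,0.02],"angular":[0,0,0]},{"dp":[0,0,0],"angular":[0,0,0]},{"dp":[0,0,0],"angular":[0,0,0]}]' 0.35 50; python3 -m crank '[{"dp":[0,0,0],"angular":[0,0,0]},{"dp":[0,0,0],"angular":[0,0,0]},{"dp":[0,0,0],"angular":[0,0,0]},{"dp":[0,0,0],"angular":[0,0,0]}]' 0.9 50; for i in 1 2 3; do python3 -m crank '[{"dp":[0.1,-0.006,0],"angular":[0,0,0]},{"dp":[0.1,-0.006,0],"angular":[0,0,0]},{"dp":[0.1,-0.006,0],"angular":[0,0,0]}]'|grep -E "pos|force"; done; python3 look.py
```

```text
t: 40.1
tcp_pos: [0.524, 0.1999, 0.07]
tool_rot: [1.0, -0.029, 0.001, -0.0]
force: [-0.6, 0.0, 0.2]
finger_gap: 0.652
gripper_force: 0.0
t: 40.5
tcp_pos: [0.525, 0.1997, 0.0702]
tool_rot: [1.0, -0.029, 0.001, -0.0]
force: [2.0, -0.1, 2.9]
finger_gap: 0.391
gripper_force: 50.9
tcp_pos: [0.5254, 0.1996, 0.0702]
force: [-16.2, 2.4, 20.0]
gripper_force: 52.9
tcp_pos: [0.533, 0.1989, 0.0702]
force: [-15.3, 1.8, 17.7]
gripper_force: 52.8
tcp_pos: [0.5422, 0.1983, 0.0702]
force: [-15.4, 0.7, 18.0]
gripper_force: 52.7
t 41.4 tcp [0.5422 0.1983 0.0702] yaw -3.33 tz [-0.0182 -0.0012 -0.9998] F [-15.39   0.67  18.05] gap 0.391 grip 52.7
```

```bash
for i in 1 2 3 4; do python3 -m crank '[{"dp":[0.1,-0.006,0.01],"angular":[0,0,0]},{"dp":[0.1,-0.006,0],"angular":[0,0,0]}]'|grep -E "pos|force"; done; python3 look.py
```

```text
tcp_pos: [0.5488, 0.198, 0.0702]
force: [-14.3, 0.8, 14.9]
gripper_force: 52.3
tcp_pos: [0.555, 0.1976, 0.0702]
force: [-20.3, 2.0, 15.2]
gripper_force: 52.4
tcp_pos: [0.5553, 0.1975, 0.07]
force: [-25.7, 3.0, 24.1]
gripper_force: 53.5
tcp_pos: [0.5557, 0.1975, 0.0698]
force: [-35.0, 4.8, 26.7]
gripper_force: 54.1
t 42.2 tcp [0.5557 0.1975 0.0698] yaw -3.33 tz [-0.042  -0.0019 -0.9991] F [-35.01   4.78  26.66] gap 0.389 grip 54.1
```

Spacer3 stopped at the end stop, with the force climbing at constant x. Now relax, release and retreat upward.

```bash
python3 -m crank '[{"dp":[-0.2,0.012,0.04],"angular":[0,0,0]},{"dp":[0,0,0],"angular":[0,0,0]}]'|grep -E "pos|force"; python3 -m crank '[{"dp":[0,0,0],"angular":[0,0,0]},{"dp":[0,0,0],"angular":[0,0,0]},{"dp":[0,0,0],"angular":[0,0,0]},{"dp":[0,0,0],"angular":[0,0,0]}]' 0.2; python3 -m crank '[{"dp":[0,0,0.4],"angular":[0,0,0]},{"dp":[0,0,0.8],"angular":[0,0,0]},{"dp":[0,0,1],"angular":[0,0,0]},{"dp":[0,0,1],"angular":[0,0,0]},{"dp":[-0.3,-1,0.8],"angular":[0,0,0]},{"dp":[-0.3,-1,0],"angular":[0,0,0]},{"dp":[-0.3,-1,0],"angular":[0,0,0]},{"dp":[-0.3,-1,0],"angular":[0,0,0]},{"dp":[0,-1,0],"angular":[0,0,0]},{"dp":[0,-1,0],"angular":[0,0,0]},{"dp":[0,-1,0],"angular":[0,0,0]},{"dp":[0,-1,0],"angular":[0,0,0]},{"dp":[0,0,0],"angular":[0,0,0]},{"dp":[0,0,0],"angular":[0,0,0]}]'; python3 look.py a9 scene; python3 look.py b1 top
python3 - <<'E'
import cv2,numpy as np,pickle
from h import *
s=pickle.load(open("a9.pkl","rb"))["image"];d=pickle.load(open("b1.pkl","rb"));t=d["image"]
cv2.imwrite("pics/fin.png",np.hstack([cv2.resize(s[110:310,150:360],(420,400),interpolation=2),cv2.resize(t[125:235,175:370],(370,400*370//740 and 209),interpolation=2) if 0 else cv2.resize(t[130:230,182:260],(312,400),interpolation=2)]))
g=cv2.resize(t[130:230,182:230].min(2),None,fx=4,fy=4,interpolation=2);m=((g>170)*255).astype(np.uint8)
for c in cv2.findContours(m,0,2)[0]:
    if cv2.contourArea(c)>500: print(cv2.contourArea(c),cv2.minAreaRect(ray(d,(c.reshape(-1,2)+.5)/4-.5+[182,130],.074)[:,:2].astype(np.float32)))
E
```

```text
tcp_pos: [0.5557, 0.1973, 0.0698]
force: [-17.8, 2.5, 7.3]
gripper_force: 52.0
t: 42.8
tcp_pos: [0.5697, 0.1969, 0.0723]
tool_rot: [1.0, -0.029, 0.001, -0.0]
force: [0.7, -0.2, 0.5]
finger_gap: 0.801
gripper_force: 0.0
t: 44.2
tcp_pos: [0.533, -0.0436, 0.193]
tool_rot: [1.0, -0.03, 0.001, -0.0]
force: [-0.5, 0.2, 0.7]
finger_gap: 0.8
gripper_force: 0.0
t 44.2 tcp [ 0.533  -0.0436  0.193 ] yaw -3.47 tz [ 1.e-03  1.e-04 -1.e+00] F [-0.54  0.2   0.73] gap 0.8 grip 0.0
t 44.25 tcp [ 0.5327 -0.0427  0.1928] yaw -3.39 tz [ 5.e-04  3.e-04 -1.e+00] F [0.13 0.12 0.25] gap 0.804 grip 0.0
1595.5 ((0.5492495894432068, 0.19932051002979279), (0.035565126687288284, 0.05066080391407013), 86.82198333740234)
```

View pics/fin.png

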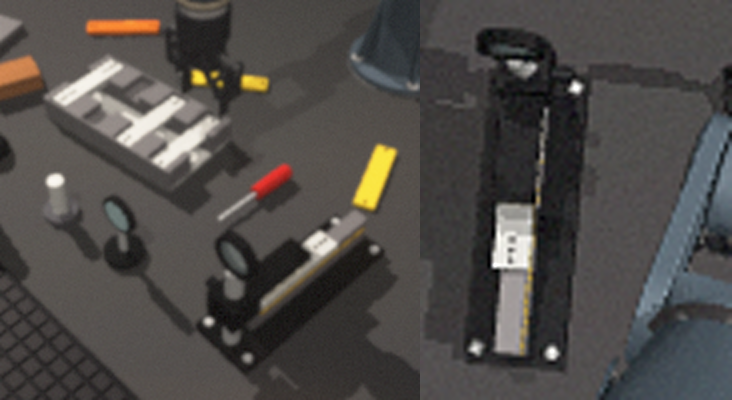

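```bash
python3 chk.py a9 115; python3 chk.py a9 37|sed -n '3,4p'; python3 chk.py a9 -118|sed -n '3,4p'
```

```text
-60 [(90, 49, 120), (95, 45, 82), (100, 41, 108), (105, 41, 148), (110, 41, 176), (115, 41, 195), (120, 41, 191), (125, 40, 180), None, (135, 48, 119), (140, 48, 111)]
-30 [(90, 47, 120), (95, 40, 89), (100, 39, 130), (105, 41, 179), (110, 41, 212), (115, 40, 219), (120, 40, 203), (125, 40, 193), (130, 18, 106), (135, 31, 118), (140, 30, 92)]
30 [(90, 47, 131), (95, 42, 105), None, (105, 41, 212), (110, 41, 230), (115, 41, 232), (120, 42, 230), (125, 41, 221), None, (135, 46, 181), (140, 48, 146)]
50 [(90, 49, 133), (95, 42, 99), (100, 42, 126), (105, 41, 169), (110, 41, 222), (115, 41, 230), (120, 41, 231), (125, 40, 226), None, (135, 48, 161), (140, 48, 141)]
70 [(90, 48, 132), (95, 45, 98), (100, 39, 142), (105, 39, 193), (110, 42, 212), (115, 42, 212), (120, 40, 212), None, None, (135, 48, 170), (140, 48, 139)]
30 [(12, 48, 144), (17, 46, 143), (22, 43, 215), (27, 44, 229), (32, 44, 232), (37, 44, 231), (42, 43, 230), (47, 42, 225), (52, 43, 211), (57, 48, 175), (62, 49, 142)]
50 [(12, 48, 131), (17, 46, 113), (22, 43, 156), (27, 43, 222), (32, 43, 231), (37, 45, 226), (42, 44, 232), (47, 45, 230), (52, 45, 220), (57, 47, 175), (62, 48, 144)]
30 [(-143, 48, 142), None, (-133, 51, 209), (-128, 50, 230), (-123, 50, 232), (-118, 50, 234), (-113, 50, 234), (-108, 48, 231), (-103, 47, 196), (-98, 47, 140), (-93, 49, 135)]
50 [(-143, 48, 147), (-138, 49, 182), (-133, 50, 207), (-128, 50, 228), (-123, 49, 220), (-118, 50, 217), (-113, 49, 227), (-108, 50, 229), (-103, 50, 185), (-98, 47, 146), (-93, 49, 139)]
```

The final picture shows spacer3 (3 dimples, crop (513,240)) straight on the rail and under the foot, with its tail about 64 mm in front, as expected at the stop. The depth readings show the other three bars flat in the rack.

```bash
python3 -c "
from station import order
print(order.sign_off())"
```

```text
the job is handed in; nothing more can be done
None
```

Spacer3 (14 mm) is the bar that fits: it went in with about 10 N of drag and I left it at the end stop, gripped by the foot, with spacers 1, 2 and 4 flat in the rack; the job is handed in, but no verdict was returned.

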